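# Flip the ratchet to tighten and clamp the steel flat down for tacking

## Task

The steel flat under the welding clamp has to be held down for tacking, but the ratchet handle on the clamp screw is still set to loosen. Flip the red reversing tab over to tighten, then work the handle back and forth until the pad presses the flat down firmly: stop when it takes a pull of about 12 N (roughly 1.2 kg) at the rubber grip, and do not overtighten it past 18 N. Leave the tab on tighten, the flat where it lies and the things around undisturbed.

Things in the scene. Friction and masses are not known exactly. Their poses are not given: they have to be found in the camera images.
- clamp_frame: blue hold-down clamp, fixed: steel base plate 170 x 170 x 12 mm, post at the far side (+x), arm carrying the vertical clamp screw. Origin: on the table top, on the screw axis; z up. Right-hand thread, 6 mm a turn: clockwise from above tightens, and the screw stays where it is left. All of it stays below 100 mm, under the handle.
- ratchet_handle: handle on the screw; x axis points out along it, y to its left, z up; origin on the screw axis at table height. Head 59 mm wide, 108 to 130 mm high; 12 teeth: up to 30 deg of a stroke is lost before the pawl catches. Set to tighten, clockwise turns the screw (1 to 2 N at the grip until the pad bites, then the pull climbs about 1 N per 0.1 rad); back it clicks freely, the screw stays.
- handle_grip (a point): on the centre line of the black rubber grip (22 mm thick, from 118 to 205 mm out from the screw axis), 160 mm out, 118 mm above the table, sinking 1 to 2 mm as the clamp closes. Straddle it from above; strokes with the handle 55 to 135 deg from world +x (to the robot's left) keep a wrist clear of the hood hanging behind. Pull measured here: 8 N is the least that counts as firm, past 18 N is overtight.
- reversing_tab (a joint): angle of the reversing tab, rad: -0.30 (start) is loosen, +0.30 tighten. An over-centre lever: it rests at either stop, takes 4 to 5 N at the tab to start and snaps over past the middle. On loosen the tab stands 9 mm to the handle's -y side of its centre line, on tighten 9 mm to the +y side; push it sideways.
- tab_top (a point): middle of the top of the red tab: an upright block 13 mm along the handle, 9 mm wide, standing free from 135 to 150 mm above the table, 12 mm out from the screw axis, at the end of a flat lever on the head. It swings about a pin 42 mm out from the screw axis on the handle's centre line, 30 mm from the tab.
- pressure_pad: the round steel pad at the lower end of the screw, 41 mm in diameter; origin: centre of its underside, 1 to 2 mm above the flat at the start. Its pose is not exact enough to tell how tight it is.
- steel_flat: the work: a bare steel flat 40 x 170 x 5 mm lying on the base plate under the pad, in front of two locating dowels; origin: centre of its underside, y along its length. It must stay where it is.
- mig_pliers: pliers with red handles, 58 x 199 x 18 mm, lying on the table; bystander, origin at the underside
- chipping_hammer: chipping hammer with a coil-spring handle, 160 x 245 x 27 mm, lying on the table; bystander, origin at the underside
- gas_nozzle: copper-coloured torch nozzle, 68 mm long, 25 mm in diameter, lying on the table; bystander
- loose_nut: bright hexagon nut, 27 mm across flats, 15 mm high, on the table; bystander

How it is judged:
By the outcome, as a careful person would: the job done as asked, in the order asked, and still so for the second after the job is handed in, with the robot touching nothing.
It also fails if it takes over 67 s, if anything falls off the work surface, if the arm or the gripper's body presses on something with over 40 N, if the wrist force passes 120 N, or if a joint passes its speed limit or range.

## Robot

A 6-joint arm with a two-finger parallel gripper is mounted at the origin on a cart in front of the work surface, level with it; the furniture and walls round the work are solid. World frame = base frame: x ahead of the robot, y to its left, z up, the work surface at z = 0. Lengths are in m, angles in rad, forces in N, time in s.
With the tool pointing down it reaches from about 0.425 to 0.95 m from the base axis. Payload 14.7 kg.
Tool frame: the origin (TCP) lies between the finger pads; the fingertips stand 19 mm ahead of it and the grasp point (between the pads) is the TCP (manip.tcp_to_tips is the distance from the TCP to the fingertips, in m); z points along the fingers, y is the direction in which the jaws open and shut (so a half turn about z gives the same grasp; the last joint's range is limited). The gripper opens to 85 mm and grips with 20 to 120 N. Pads are 22 mm wide; open, the fingers measure 114 mm over their backs; the gripper's body (76 mm by 85 mm) begins 54 mm behind the grasp point. The pads swing forward as they close: fully open they stand 13 mm farther back than shut.
Start: joints at [-1.33, 0.48, 1.596, -0, 1.065, -0.047], TCP at [0.185, -0.623, 0.25] pointing down, gripper open.
Joint ranges: [-2.75, 2.75], [-0.82, 2.05], [0.23, 2.67], [-1.56, 4.7], [0.09, 2.69], [-2.92, 2.92]. Speed limits (rad/s): [1.89, 1.89, 2.39, 3.01, 3.01, 3.01].

## Interface

Orientations are given as a 3x3 rotation matrix whose columns are the frame's x, y, z axes.
In Python, from workcell import manip gives the robot as it stands.
- The arm moves only by the tool step_arm, never from a script. Its argument "moves" is a list of rows, each an object of numbers: "grip": the opening, from 0 (shut) to 1 (fully open); "x", "y", "z": the shift along the world's x, y, z in mm; "rx", "ry", "rz": the turn, a rotation vector about the world's x, y, z in rad. A call has 1 to 5 rows; each row is the pose to reach, as a shift and turn from the pose commanded when the call began; what a row does not reach only later rows make up. A row lasts 1/10 s, in which the tool goes at most 50 mm and 8.59 degrees, less where a joint would pass 70% of its speed; a pose out of reach is approached as far as the arm can. A call with a gripper value outside its range is refused whole. The fingers move at their own pace and stop on an object; the grip force is fixed at half the most. Time passes only in rows, so rows that repeat a pose let the fingers close. It gives the time, the measured TCP pose, the force and the opening at its end, in the units of the state.
- manip.state(): the state, without advancing time (a new reading comes with each control period).
- manip.grab_frame(name): name is "side" or "top" or "wrist"; returns a dict with "color" (420x560x3 uint8, red, green, blue), "fx", "fy", "cx", "cy" (pixels), "position" and "orientation" of the camera in the world. Camera axes: x right, y down, z forward; pixel columns grow to the right and rows downward; lengths in m; the calibration is good to about 2 mm. A picture is of the moment at which its call begins. There is no depth.
- manip.job_done(): hands the job in, once; it reports no verdict.
Trained networks look in a picture, given as the dict that the camera call returned (one of the last four; its "shot" number tells which), for a name from the list of things; names that differ only in an ending like _2 or _b are one class to them, and where a whole thing is asked for, a point or a joint stands for the part that bears it (a point fixed in the world has none). Each returns a list of dicts, best first, with "score" (0 to 1); they miss things now and then, are a little off and sometimes report something else, mostly with a low value. They report only what shows in the picture. A call takes as long as a camera call.
- manip.recognise(picture, target): "bbox" ([left, top, right, bottom] in pixels, round what is visible of it).
The state is a dict: "clock": time; "joint_positions": joint angles; "joint_vel": joint speeds; "joint_efforts": joint torques, N m; "tcp_pos": TCP position; "tcp_rot": TCP orientation; "wrist_force": force on the tool from outside, world axes, zero at the start; "wrist_torque": the same for the moment, N m; "finger_gap": opening from 0.0 (shut) to 1.0 (fully open).
Only numpy, scipy, OpenCV 4.12 (cv2) and the standard library are available. Lean on these libraries where they do the work, as an engineer would, in place of code of your own. Each camera call takes 0.05 s, during which the arm holds its last target.

## Working session

There is one attempt and no reset: what is moved stays moved. The work goes in short steps, Python scripts to look and compute and a tool call to move; the robot and the scene stay as the last step left them, time stands still between calls to the robot, and variables do not carry over. Pictures are saved under pics/ and viewed, and the job is handed in when it is done.

Besides the shell and the picture viewer there is one more tool, called after ">>>" as name([rows], argument=value, ...), one row to a line, values as JSON. step_arm: Moves the arm, as the interface text tells. Its arguments: {"type":"object","properties":{"moves":{"type":"array"}},"required":["moves"]}

```bash
ls; mkdir -p pics
cat > h.py <<'E'
import numpy as np, cv2
from workcell import manip
def save(f,n): cv2.imwrite('pics/'+n,cv2.cvtColor(f['color'],cv2.COLOR_RGB2BGR))
def ray(f,u,v):
    d=np.array([(u-f['cx'])/f['fx'],(v-f['cy'])/f['fy'],1]); return np.array(f['position']),np.array(f['orientation'])@d
def atz(f,u,v,z):
    p,d=ray(f,u,v); return p+d*(z-p[2])/d[2]
def tri(f1,a,f2,b):
    p1,d1=ray(f1,*a);p2,d2=ray(f2,*b)
    d1/=np.linalg.norm(d1);d2/=np.linalg.norm(d2)
    s=np.linalg.lstsq(np.c_[d1,-d2],p2-p1,rcond=None)[0]
    q1=p1+s[0]*d1;q2=p2+s[1]*d2
    return (q1+q2)/2,np.linalg.norm(q1-q2)
def proj(f,P):
    c=np.array(f['orientation']).T@(np.array(P)-np.array(f['position']))
    return np.array([f['fx']*c[0]/c[2]+f['cx'],f['fy']*c[1]/c[2]+f['cy']])
E
python3 - <<'E'
from h import *
for n in ('top','side'):
    f=manip.grab_frame(n); save(f,n+'0.png')
    print(n,f['position'],np.round(f['orientation'],3).tolist(),f['fx'])
    for t in ('reversing_tab','tab_top','handle_grip','ratchet_handle','clamp_frame','steel_flat','pressure_pad','mig_pliers','chipping_hammer','gas_nozzle','loose_nut'):
        r=manip.recognise(f,t)
        print(t,[(np.round(x['bbox']).tolist(),round(x['score'],2)) for x in r[:2]])
s=manip.state();print(s)
E
```

```text
pics
top [0.40446448 0.08487072 1.33795829] [[0.026, -0.99, 0.139], [-1.0, -0.027, -0.007], [0.011, -0.139, -0.99]] 524.4687758763422
reversing_tab [([238.0, 204.0, 264.0, 212.0], 0.54)]
tab_top [([242.0, 200.0, 262.0, 215.0], 0.48)]
handle_grip [([180.0, 173.0, 275.0, 230.0], 0.55)]
ratchet_handle [([182.0, 174.0, 271.0, 228.0], 0.71)]
clamp_frame [([180.0, 169.0, 305.0, 247.0], 0.64)]
steel_flat [([222.0, 208.0, 290.0, 235.0], 0.63), ([184.0, 172.0, 272.0, 228.0], 0.16)]
pressure_pad [([223.0, 206.0, 293.0, 237.0], 0.35)]
mig_pliers [([111.0, 245.0, 190.0, 270.0], 0.9)]
chipping_hammer [([114.0, 150.0, 222.0, 170.0], 0.63)]
gas_nozzle [([359.0, 249.0, 385.0, 264.0], 0.83)]
loose_nut [([382.0, 187.0, 397.0, 200.0], 0.53)]
side [ 0.52670121 -0.99862255  0.82490181] [[0.999, -0.034, 0.025], [-0.04, -0.55, 0.834], [-0.014, -0.834, -0.551]] 450.36308172494614
reversing_tab []
tab_top [([238.0, 289.0, 249.0, 316.0], 0.64)]
handle_grip [([258.0, 173.0, 297.0, 212.0], 0.72)]
ratchet_handle [([262.0, 173.0, 300.0, 216.0], 0.86)]
clamp_frame [([249.0, 172.0, 314.0, 260.0], 0.6)]
steel_flat [
[... 384 characters left out ...]
e+00, -4.66239963e-02]), 'joint_vel': array([-2.53295840e-03,  2.80643279e-05,  1.62976803e-04, -6.07510579e-04,
       -4.53730082e-04, -4.71127845e-04]), 'joint_efforts': array([-4.40073141e-03, -9.50515795e+01, -4.30652261e+01, -7.41279091e-04,
        1.00281319e-03, -2.50205079e-05]), 'tcp_pos': array([ 0.1845429 , -0.62325239,  0.25028143]), 'tcp_rot': array([[ 9.58858813e-01,  2.83883385e-01,  9.70027528e-06],
       [ 2.83883385e-01, -9.58858812e-01,  4.38431610e-05],
       [ 2.17475394e-05, -3.92856543e-05, -9.99999999e-01]]), 'wrist_force': array([0.25331659, 0.23508018, 0.56592421]), 'wrist_torque': array([-0.01674729, -0.0177974 , -0.07529557]), 'finger_gap': 1.0006495888386686}
```

Run:
```python
import cv2
a=cv2.imread('pics/top0.png');b=cv2.imread('pics/side0.png')
cv2.imwrite('pics/top0c.png',cv2.resize(a[140:290,100:300],None,fx=4,fy=4,interpolation=2))
cv2.imwrite('pics/side0c.png',cv2.resize(b[150:280,200:340],None,fx=5,fy=4.6,interpolation=2))
```

```text
(no output)
```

View pics/top0.png

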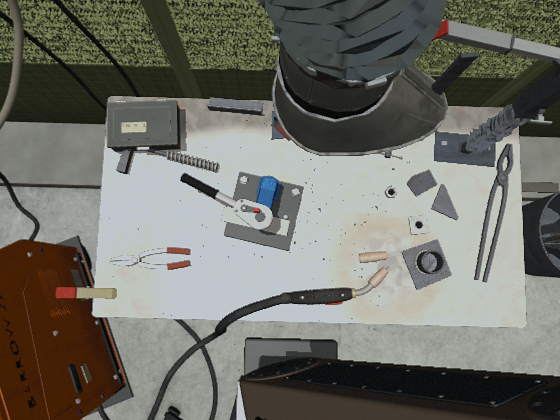

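View pics/side0.png

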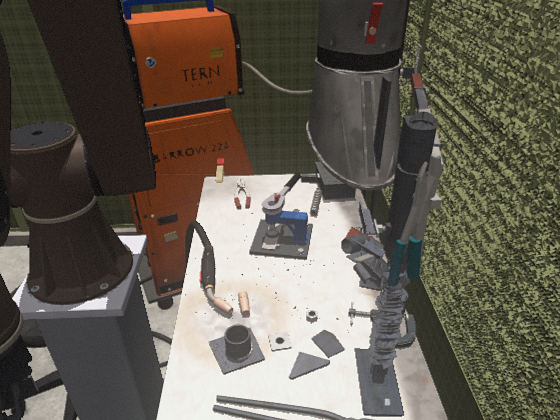

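View pics/top0c.png

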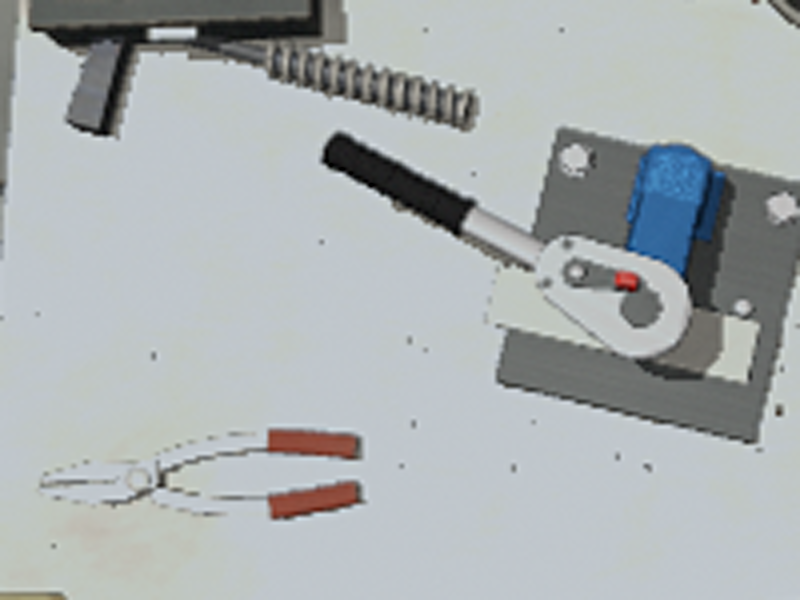

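View pics/side0c.png

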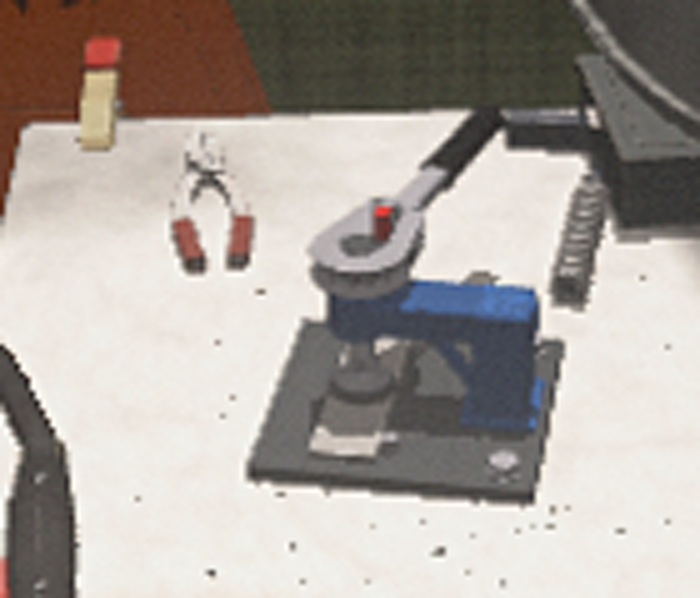

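Run:
```python
from h import *
f=manip.grab_frame('top')
for n,u,v,z in [('tab',256.75,210,.150),('screw',260.2,217,.130),('pin',243.75,207.75,.137),('gripend',184.6,177.5,.118),('gripin',215.5,194.5,.118),('plate BL',224.6,235.8,.012),('plate BR',288.7,250.3,.012),('plate TL',239.8,172.2,.012),('hamhandle end',218.5,167.5,.02),('hood',330,150,.2)]:
    print(n,np.round(atz(f,u,v,z),4))
g=np.array([atz(f,184.6,177.5,.118),atz(f,215.5,194.5,.118)]);d=g[0]-g[1];print(np.linalg.norm(d),np.degrees(np.arctan2(d[1],d[0])))
s=manip.grab_frame('side')
print('tab tri',tri(f,(256.75,210),s,(200+383/5,150+212/4.6)))
```

```text
tab [0.5552 0.1208 0.15  ]
screw [0.5416 0.113  0.13  ]
pin [0.5612 0.1514 0.137 ]
gripend [0.6319 0.2944 0.118 ]
gripin [0.5933 0.2199 0.118 ]
plate BL [0.5048 0.2042 0.012 ]
plate BR [0.4725 0.0413 0.012 ]
plate TL [0.6695 0.1716 0.012 ]
hamhandle end [0.6786 0.226  0.02  ]
hood [ 0.6878 -0.0394  0.2   ]
0.08393949188812815 62.623000449702054
tab tri (array([0.55820774, 0.12103099, 0.14848797]), np.float64(0.0056394783061601205))
```

Run:
```python
from h import *
f=manip.grab_frame('top');s=manip.grab_frame('side')
print(tri(f,(330,153),s,(350,186)))
for z in (.1,.2,.3,.4,.5): print(z,atz(f,330,155,z)[:2],atz(f,280,130,z)[:2], atz(s,312,150,z)[:2])
m=manip.state();p=m['tcp_pos'];print(m['clock'],p, manip.tcp_to_tips)
```

```text
(array([ 0.70330973, -0.0365467 ,  0.25905467]), np.float64(0.0715458929648806))
0.1 [ 0.70028655 -0.05046237] [0.75904351 0.07192367] [0.7079629  0.52487849]
0.2 [ 0.67639059 -0.03953041] [0.73040127 0.07296951] [0.6829579  0.31471195]
0.3 [ 0.65249462 -0.02859845] [0.70175903 0.07401535] [0.6579529  0.10454541]
0.4 [ 0.62859866 -0.0176665 ] [0.67311678 0.07506119] [ 0.6329479  -0.10562113]
0.5 [ 0.60470269 -0.00673454] [0.64447454 0.07610702] [ 0.6079429  -0.31578767]
1.4 [ 0.18452546 -0.6232778   0.25031276] 0.019
```

>>> step_arm([
  {"x": 20,"y": 50,"grip": 0,"rz": 0.1},
  {"x": 50,"y": 90,"grip": 0,"rz": 0.2},
  {"x": 80,"y": 130,"grip": 0,"rz": 0.3},
  {"x": 110,"y": 170,"grip": 0,"rz": 0.4},
  {"x": 140,"y": 210,"grip": 0,"rz": 0.5},
])

```text
invalid input at $.moves[0]: expected keys grip, x, y, z, rx, ry, rz
```

>>> step_arm([
  {"x": 25,"y": 43,"z": 0,"rx": 0,"ry": 0,"rz": 0.1,"grip": 0},
  {"x": 50,"y": 86,"z": 0,"rx": 0,"ry": 0,"rz": 0.2,"grip": 0},
  {"x": 75,"y": 129,"z": 0,"rx": 0,"ry": 0,"rz": 0.3,"grip": 0},
  {"x": 100,"y": 172,"z": 0,"rx": 0,"ry": 0,"rz": 0.4,"grip": 0},
  {"x": 125,"y": 215,"z": 0,"rx": 0,"ry": 0,"rz": 0.5,"grip": 0},
])

```text
clock: 1.9
tcp_pos: [0.3101, -0.4066, 0.2505]
tcp_rot: [[0.703, 0.711, 0.0], [0.711, -0.703, -0.0], [-0.0, 0.0, -1.0]]
wrist_force: [0.8, -0.2, 0.0]
finger_gap: 0.146
```

>>> step_arm([
  {"x": 25,"y": 43,"z": 0,"rx": 0,"ry": 0,"rz": 0.1,"grip": 0},
  {"x": 50,"y": 86,"z": 0,"rx": 0,"ry": 0,"rz": 0.2,"grip": 0},
  {"x": 75,"y": 129,"z": 0,"rx": 0,"ry": 0,"rz": 0.3,"grip": 0},
  {"x": 100,"y": 172,"z": 0,"rx": 0,"ry": 0,"rz": 0.3,"grip": 0},
  {"x": 125,"y": 215,"z": 0,"rx": 0,"ry": 0,"rz": 0.3,"grip": 0},
])

```text
clock: 2.4
tcp_pos: [0.4353, -0.1914, 0.2506]
tcp_rot: [[0.464, 0.886, 0.001], [0.886, -0.464, -0.0], [-0.0, 0.001, -1.0]]
wrist_force: [0.8, -0.1, -0.3]
finger_gap: -0.0
```

>>> step_arm([
  {"x": 15,"y": 47,"z": 0,"rx": 0,"ry": 0,"rz": 0,"grip": 0},
  {"x": 30,"y": 94,"z": 0,"rx": 0,"ry": 0,"rz": 0,"grip": 0},
  {"x": 45,"y": 141,"z": 0,"rx": 0,"ry": 0,"rz": 0,"grip": 0},
  {"x": 60,"y": 188,"z": 0,"rx": 0,"ry": 0,"rz": 0,"grip": 0},
  {"x": 75,"y": 235,"z": 0,"rx": 0,"ry": 0,"rz": 0,"grip": 0},
])

```text
clock: 2.9
tcp_pos: [0.5099, 0.0439, 0.2506]
tcp_rot: [[0.464, 0.886, 0.001], [0.886, -0.464, -0.0], [0.0, 0.001, -1.0]]
wrist_force: [1.4, -0.6, 0.5]
finger_gap: 0.002
```

>>> step_arm([
  {"x": 28,"y": 32,"z": 0,"rx": 0,"ry": 0,"rz": 0,"grip": 0},
  {"x": 57,"y": 61,"z": 0,"rx": 0,"ry": 0,"rz": 0,"grip": 0},
  {"x": 71,"y": 64,"z": -20,"rx": 0,"ry": 0,"rz": 0,"grip": 0},
  {"x": 71,"y": 64,"z": -40,"rx": 0,"ry": 0,"rz": 0,"grip": 0},
  {"x": 71,"y": 64,"z": -60,"rx": 0,"ry": 0,"rz": 0,"grip": 0},
])

```text
clock: 3.4
tcp_pos: [0.5809, 0.1063, 0.1894]
tcp_rot: [[0.464, 0.886, 0.0], [0.886, -0.464, 0.0], [0.0, 0.0, -1.0]]
wrist_force: [0.4, -0.5, -0.1]
finger_gap: 0.001
```

Run:
```python
from h import *
f=manip.grab_frame('top');s=manip.grab_frame('side');w=manip.grab_frame('wrist')
save(w,'w1.png')
a=cv2.resize(f['color'][170:250,210:310],None,fx=5,fy=5,interpolation=2)
b=cv2.resize(s['color'][150:260,220:320],None,fx=5,fy=3.64,interpolation=2)[:400]
im=np.hstack([a,b])[:, :800*1]
cv2.imwrite('pics/ts1.png',cv2.cvtColor(cv2.resize(np.hstack([a,b]),(800,320)),cv2.COLOR_RGB2BGR))
print(manip.state()['tcp_pos'])
```

```text
[0.57979189 0.10567098 0.18949822]
```

View pics/ts1.png

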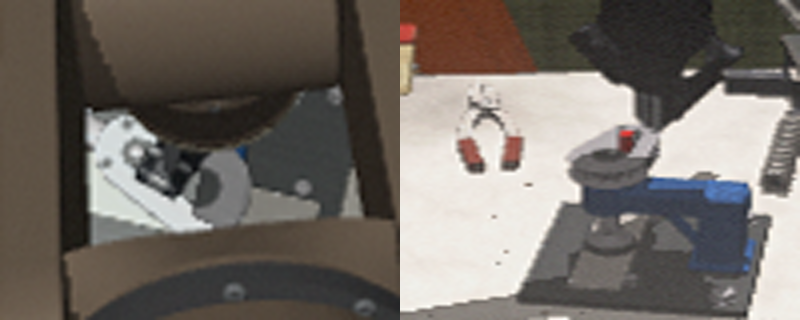

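View pics/w1.png

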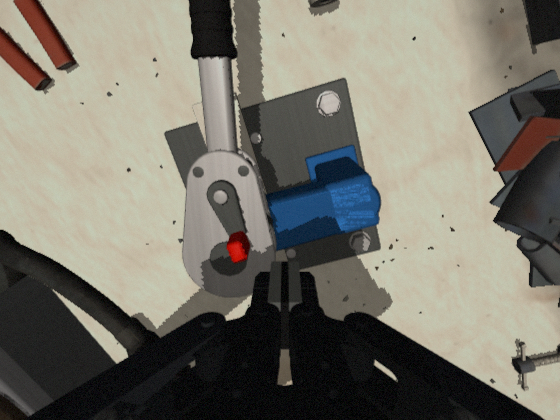

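Run:
```python
from h import *
w=manip.grab_frame('wrist')
print(w['position'],np.round(w['orientation'],2).tolist())
c=w['color'][225:270,215:260].astype(int)
np.set_printoptions(linewidth=250)
top=(c[...,0]>200)&(c[...,1]<70); dark=(c[...,0]>110)&(c[...,1]<70)
for m in (top,dark):
    y,x=np.nonzero(m); print(m.sum(),x.mean()+215,y.mean()+225,x.min()+215,x.max()+215,y.min()+225,y.max()+225)
for n,u,v,z in [('tab',237,241,.15),('pin',221,197,.137),('hole',229,258,.13),('grip',213,0,.118),('gripin',212,55,.118),('tube',218,150,.118),('finger tip',284,265,.1705)]:
    print(n,np.round(atz(w,u,v,z),4))
print(manip.recognise(w,'tab_top')[:2],manip.recognise(w,'reversing_tab')[:2],manip.state()['clock'])
```

```text
[0.61908123 0.17902721 0.31403838] [[0.89, -0.44, -0.15], [-0.46, -0.84, -0.29], [-0.0, 0.32, -0.95]]
13 235.23076923076923 248.69230769230768 233 237 245 252
282 235.06382978723406 250.5177304964539 226 245 241 261
tab [0.5615 0.1267 0.15  ]
pin [0.5627 0.1505 0.137 ]
hole [0.544  0.1126 0.13  ]
grip [0.6089 0.2413 0.118 ]
gripin [0.5947 0.2193 0.118 ]
tube [0.5704 0.1735 0.118 ]
finger tip [0.5828 0.1112 0.1705]
[{'bbox': [207.4, 179.7, 250.1, 263.5], 'score': 0.86}] [{'bbox': [204.8, 177.6, 249.9, 263.1], 'score': 0.69}] 3.7
```

>>> step_arm([
  {"x": 0,"y": 0,"z": -12,"rx": 0,"ry": 0,"rz": 0,"grip": 0},
  {"x": 0,"y": 0,"z": -24,"rx": 0,"ry": 0,"rz": 0,"grip": 0},
  {"x": 0,"y": 0,"z": -30,"rx": 0,"ry": 0,"rz": 0,"grip": 0},
])

```text
clock: 4.0
tcp_pos: [0.5798, 0.1056, 0.1589]
tcp_rot: [[0.464, 0.886, -0.001], [0.886, -0.464, -0.0], [-0.001, -0.001, -1.0]]
wrist_force: [0.3, -0.7, 0.2]
finger_gap: 0.001
```

>>> step_arm([
  {"x": -5,"y": 2.5,"z": 0,"rx": 0,"ry": 0,"rz": 0,"grip": 0},
  {"x": -10,"y": 5,"z": 0,"rx": 0,"ry": 0,"rz": 0,"grip": 0},
  {"x": -10,"y": 5,"z": 0,"rx": 0,"ry": 0,"rz": 0,"grip": 0},
])

```text
clock: 4.3
tcp_pos: [0.57, 0.111, 0.1605]
tcp_rot: [[0.464, 0.886, 0.0], [0.886, -0.464, -0.0], [-0.0, 0.0, -1.0]]
wrist_force: [0.7, -1.6, -0.7]
finger_gap: 0.001
```

Run:
```python
from h import *
w=manip.grab_frame('wrist')
save(w,'w2.png')
```

```text
(no output)
```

View pics/w2.png

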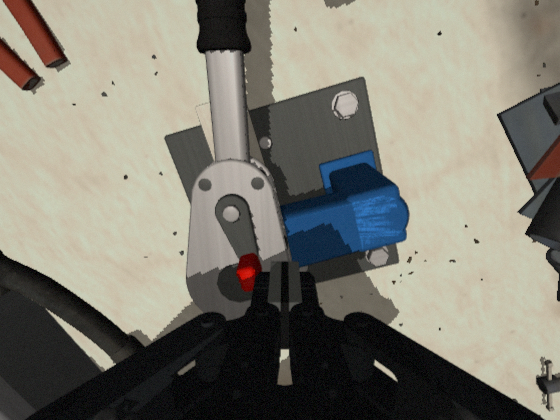

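>>> step_arm([
  {"x": -2.7,"y": 1.4,"z": 0,"rx": 0,"ry": 0,"rz": 0,"grip": 0},
  {"x": -5.3,"y": 2.8,"z": 0,"rx": 0,"ry": 0,"rz": 0,"grip": 0},
  {"x": -8,"y": 4.1,"z": 0,"rx": 0,"ry": 0,"rz": 0,"grip": 0},
])

```text
clock: 4.65
tcp_pos: [0.5626, 0.1148, 0.1606]
tcp_rot: [[0.464, 0.886, 0.001], [0.886, -0.464, -0.0], [0.0, 0.001, -1.0]]
wrist_force: [-0.1, -2.7, 2.1]
finger_gap: 0.004
```

>>> step_arm([
  {"x": -2.7,"y": 1.4,"z": 0,"rx": 0,"ry": 0,"rz": 0,"grip": 0},
  {"x": -4.4,"y": 2.3,"z": 0,"rx": 0,"ry": 0,"rz": 0,"grip": 0},
  {"x": -4.4,"y": 2.3,"z": 0,"rx": 0,"ry": 0,"rz": 0,"grip": 0},
])

```text
clock: 4.95
tcp_pos: [0.5576, 0.1174, 0.1603]
tcp_rot: [[0.464, 0.886, -0.001], [0.886, -0.464, 0.0], [-0.0, -0.001, -1.0]]
wrist_force: [0.0, 0.3, -0.5]
finger_gap: 0.005
```

Run:
```python
from h import *
w=manip.grab_frame('wrist')
save(w,'w3.png')
```

```text
(no output)
```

View pics/w3.png

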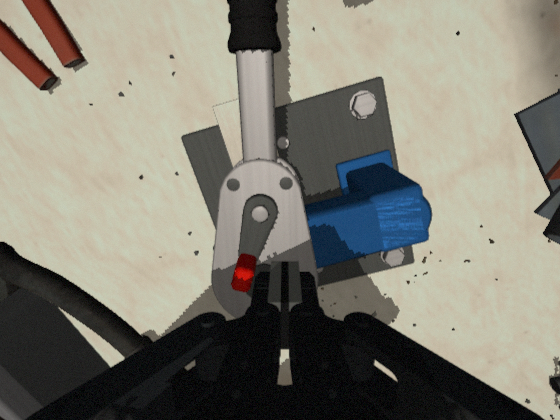

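>>> step_arm([
  {"x": 6,"y": -3,"z": 5,"rx": 0,"ry": 0,"rz": 0,"grip": 0},
  {"x": 9,"y": -5,"z": 40,"rx": 0,"ry": 0,"rz": 0,"grip": 0},
  {"x": 20,"y": 35,"z": 55,"rx": 0,"ry": 0,"rz": 0,"grip": 0.5},
  {"x": 35,"y": 80,"z": 55,"rx": 0,"ry": 0,"rz": 0,"grip": 0.5},
  {"x": 45,"y": 115,"z": 55,"rx": 0,"ry": 0,"rz": 0,"grip": 0.5},
])

```text
clock: 5.5
tcp_pos: [0.6048, 0.2341, 0.2167]
tcp_rot: [[0.465, 0.885, 0.002], [0.885, -0.465, 0.001], [0.002, 0.002, -1.0]]
wrist_force: [0.4, -1.2, -0.2]
finger_gap: 0.498
```

Run:
```python
from h import *
f=manip.grab_frame('top');w=manip.grab_frame('wrist')
save(w,'w4.png');save(f,'t4.png')
for z in (.02,.06,.1): print(z,atz(f,183,150,z),atz(f,183,105,z))
```

```text
0.02 [0.72187509 0.3189493  0.02      ] [0.8416603  0.32498512 0.02      ]
0.06 [0.71224169 0.31184502 0.06      ] [0.82839141 0.31769765 0.06      ]
0.1 [0.70260828 0.30474074 0.1       ] [0.81512253 0.31041019 0.1       ]
```

View pics/w4.png

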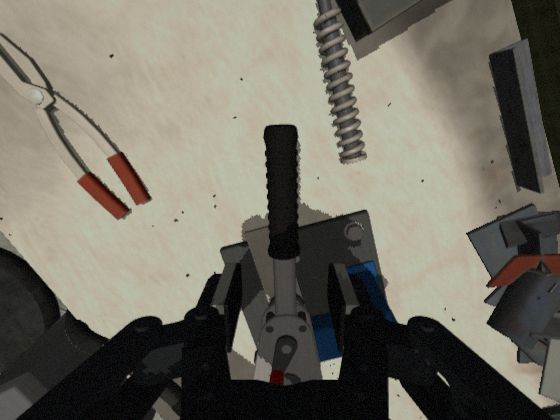

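View pics/t4.png

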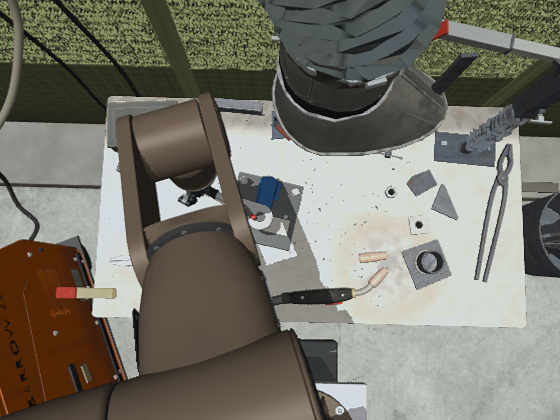

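Run:
```python
from h import *
w=manip.grab_frame('wrist')
a=atz(w,281.5,127,.118);b=atz(w,285,256,.118)
print(a,b,np.linalg.norm(a-b),np.degrees(np.arctan2(*(a-b)[1::-1])),manip.state()['tcp_pos'])
ax=np.array([.541,.1125,.118])
print(np.linalg.norm(a-ax),np.degrees(np.arctan2(*(a-ax)[1::-1])))
p=manip.state()['tcp_pos']
t=b+(a-b)/np.linalg.norm(a-b)*.042; print('target',t,t-p)
```

```text
[0.63465105 0.29669317 0.118     ] [0.59265219 0.21099925 0.118     ] 0.09543244410434719 63.89038379097803 [0.60381447 0.23399254 0.21535927]
0.20663407875589598 63.04942710025295
target [0.61113597 0.24871331 0.118     ] [ 0.0073215   0.01472076 -0.09735927]
```

>>> step_arm([
  {"x": 9,"y": 21,"z": -20,"rx": 0,"ry": 0,"rz": 0,"grip": 0.5},
  {"x": 9,"y": 21,"z": -45,"rx": 0,"ry": 0,"rz": 0,"grip": 0.5},
  {"x": 9,"y": 21,"z": -70,"rx": 0,"ry": 0,"rz": 0,"grip": 0.5},
  {"x": 9,"y": 21,"z": -85,"rx": 0,"ry": 0,"rz": 0,"grip": 0.5},
  {"x": 9,"y": 21,"z": -98,"rx": 0,"ry": 0,"rz": 0,"grip": 0.5},
])

```text
clock: 6.15
tcp_pos: [0.612, 0.2522, 0.1165]
tcp_rot: [[0.465, 0.885, -0.001], [0.885, -0.465, -0.0], [-0.001, -0.001, -1.0]]
wrist_force: [-0.0, -0.4, 1.5]
finger_gap: 0.503
```

>>> step_arm([
  {"x": 0,"y": 0,"z": 0,"rx": 0,"ry": 0,"rz": 0,"grip": 0.34},
  {"x": 0,"y": 0,"z": 0,"rx": 0,"ry": 0,"rz": 0,"grip": 0.34},
  {"x": 0,"y": 0,"z": 0,"rx": 0,"ry": 0,"rz": 0,"grip": 0.34},
])

```text
clock: 6.45
tcp_pos: [0.6128, 0.2532, 0.1184]
tcp_rot: [[0.465, 0.886, 0.002], [0.886, -0.465, 0.001], [0.001, 0.001, -1.0]]
wrist_force: [-0.4, -0.5, -0.2]
finger_gap: 0.341
```

Run:
```python
from h import *
w=manip.grab_frame('wrist');save(w,'w5.png')
```

```text
(no output)
```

View pics/w5.png

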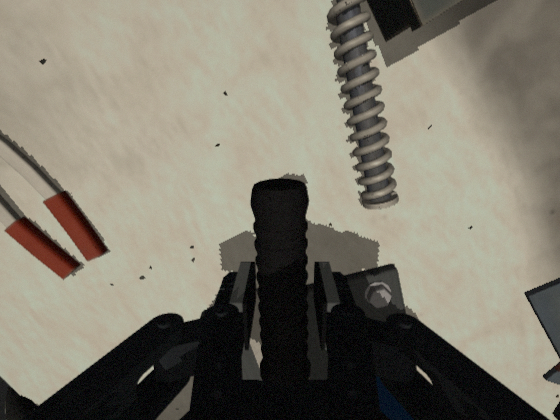

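```bash
cat > arc.py <<'E'
import numpy as np,sys
def arc(a,b,n=5):
    P=lambda t:160*np.array([np.cos(np.radians(t)),np.sin(np.radians(t))])
    for i in range(1,n+1):
        t=a+(b-a)*i/n; d=P(t)-P(a); print(f'{a}->{t:.1f}: x {d[0]:.1f} y {d[1]:.1f} rz {np.radians(t-a):.3f}')
if __name__=='__main__':
    for s in sys.argv[1:]: arc(*map(float,s.split(',')))
E
python3 arc.py 63,98 98,133 133,98 98,63 63,56
```

```text
63.0->70.0: x -17.9 y 7.8 rz 0.122
63.0->77.0: x -36.6 y 13.3 rz 0.244
63.0->84.0: x -55.9 y 16.6 rz 0.367
63.0->91.0: x -75.4 y 17.4 rz 0.489
63.0->98.0: x -94.9 y 15.9 rz 0.611
98.0->105.0: x -19.1 y -3.9 rz 0.122
98.0->112.0: x -37.7 y -10.1 rz 0.244
98.0->119.0: x -55.3 y -18.5 rz 0.367
98.0->126.0: x -71.8 y -29.0 rz 0.489
98.0->133.0: x -86.9 y -41.4 rz 0.611
133.0->126.0: x 15.1 y 12.4 rz -0.122
133.0->119.0: x 31.6 y 22.9 rz -0.244
133.0->112.0: x 49.2 y 31.3 rz -0.367
133.0->105.0: x 67.7 y 37.5 rz -0.489
133.0->98.0: x 86.9 y 41.4 rz -0.611
98.0->91.0: x 19.5 y 1.5 rz -0.122
98.0->84.0: x 39.0 y 0.7 rz -0.244
98.0->77.0: x 58.3 y -2.5 rz -0.367
98.0->70.0: x 77.0 y -8.1 rz -0.489
98.0->63.0: x 94.9 y -15.9 rz -0.611
63.0->61.6: x 3.5 y -1.8 rz -0.024
63.0->60.2: x 6.9 y -3.7 rz -0.049
63.0->58.8: x 10.2 y -5.7 rz -0.073
63.0->57.4: x 13.6 y -7.8 rz -0.098
63.0->56.0: x 16.8 y -9.9 rz -0.122
```

>>> step_arm([
  {"x": -17.9,"y": 7.8,"z": 0,"rx": 0,"ry": 0,"rz": 0.122,"grip": 0.34},
  {"x": -36.6,"y": 13.3,"z": 0,"rx": 0,"ry": 0,"rz": 0.244,"grip": 0.34},
  {"x": -55.9,"y": 16.6,"z": 0,"rx": 0,"ry": 0,"rz": 0.367,"grip": 0.34},
  {"x": -75.4,"y": 17.4,"z": 0,"rx": 0,"ry": 0,"rz": 0.489,"grip": 0.34},
  {"x": -94.9,"y": 15.9,"z": 0,"rx": 0,"ry": 0,"rz": 0.611,"grip": 0.34},
])

```text
clock: 7.0
tcp_pos: [0.5171, 0.2695, 0.1182]
tcp_rot: [[-0.133, 0.991, 0.002], [0.991, 0.133, 0.001], [0.0, 0.002, -1.0]]
wrist_force: [1.3, -0.1, -0.4]
finger_gap: 0.341
```

Run:
```python
from h import *
w=manip.grab_frame('wrist');save(w,'w6.png')
f=manip.grab_frame('side');cv2.imwrite('pics/s6.png',cv2.cvtColor(cv2.resize(f['color'][150:280,200:340],None,fx=5,fy=4.6,interpolation=2),4))
```

```text
(no output)
```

View pics/w6.png

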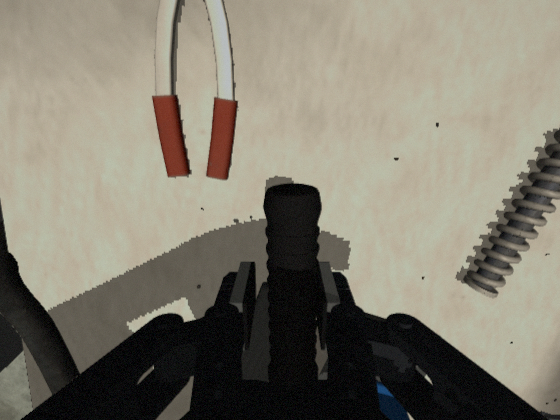

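View pics/s6.png

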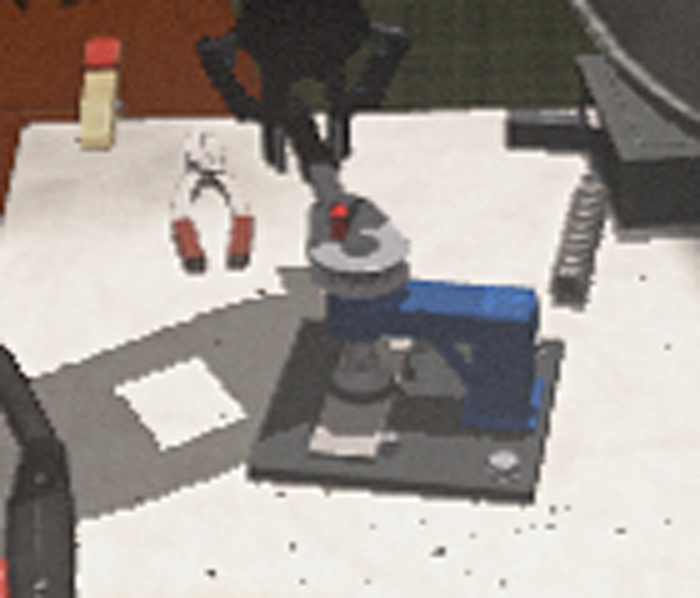

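>>> step_arm([
  {"x": -19.1,"y": -3.9,"z": 0,"rx": 0,"ry": 0,"rz": 0.122,"grip": 0.34},
  {"x": -37.7,"y": -10.1,"z": 0,"rx": 0,"ry": 0,"rz": 0.244,"grip": 0.34},
  {"x": -55.3,"y": -18.5,"z": 0,"rx": 0,"ry": 0,"rz": 0.367,"grip": 0.34},
  {"x": -71.8,"y": -29,"z": 0,"rx": 0,"ry": 0,"rz": 0.489,"grip": 0.34},
  {"x": -86.9,"y": -41.4,"z": 0,"rx": 0,"ry": 0,"rz": 0.611,"grip": 0.34},
])

```text
clock: 7.6
tcp_pos: [0.4311, 0.2279, 0.118]
tcp_rot: [[-0.675, 0.737, 0.002], [0.737, 0.675, 0.001], [-0.001, 0.002, -1.0]]
wrist_force: [1.3, -0.0, 0.4]
finger_gap: 0.339
```

>>> step_arm([
  {"x": 15.1,"y": 12.4,"z": 0,"rx": 0,"ry": 0,"rz": -0.122,"grip": 0.34},
  {"x": 31.6,"y": 22.9,"z": 0,"rx": 0,"ry": 0,"rz": -0.244,"grip": 0.34},
  {"x": 49.2,"y": 31.3,"z": 0,"rx": 0,"ry": 0,"rz": -0.367,"grip": 0.34},
  {"x": 67.7,"y": 37.5,"z": 0,"rx": 0,"ry": 0,"rz": -0.489,"grip": 0.34},
  {"x": 86.9,"y": 41.4,"z": 0,"rx": 0,"ry": 0,"rz": -0.611,"grip": 0.34},
])

```text
clock: 8.1
tcp_pos: [0.5186, 0.2698, 0.1179]
tcp_rot: [[-0.12, 0.993, 0.001], [0.993, 0.12, 0.001], [0.0, 0.001, -1.0]]
wrist_force: [-3.4, 1.3, -0.0]
finger_gap: 0.337
```

>>> step_arm([
  {"x": 19.5,"y": 1.5,"z": 0,"rx": 0,"ry": 0,"rz": -0.122,"grip": 0.34},
  {"x": 39,"y": 0.7,"z": 0,"rx": 0,"ry": 0,"rz": -0.244,"grip": 0.34},
  {"x": 58.3,"y": -2.5,"z": 0,"rx": 0,"ry": 0,"rz": -0.367,"grip": 0.34},
  {"x": 77,"y": -8.1,"z": 0,"rx": 0,"ry": 0,"rz": -0.489,"grip": 0.34},
  {"x": 94.9,"y": -15.9,"z": 0,"rx": 0,"ry": 0,"rz": -0.611,"grip": 0.34},
])

```text
clock: 8.6
tcp_pos: [0.6137, 0.2535, 0.1178]
tcp_rot: [[0.471, 0.882, 0.001], [0.882, -0.471, 0.001], [0.001, 0.001, -1.0]]
wrist_force: [-1.6, 1.5, -1.4]
finger_gap: 0.338
```

>>> step_arm([
  {"x": 6.9,"y": -3.7,"z": 0,"rx": 0,"ry": 0,"rz": -0.049,"grip": 0.34},
  {"x": 13.6,"y": -7.8,"z": 0,"rx": 0,"ry": 0,"rz": -0.098,"grip": 0.34},
])

```text
clock: 8.8
tcp_pos: [0.6273, 0.2453, 0.1178]
tcp_rot: [[0.554, 0.833, 0.001], [0.833, -0.554, 0.001], [0.001, 0.001, -1.0]]
wrist_force: [-0.7, 1.8, -1.2]
finger_gap: 0.342
```

```bash
python3 - <<'E'
from h import *
f=manip.grab_frame('side');cv2.imwrite('pics/s7.png',cv2.cvtColor(cv2.resize(f['color'][150:280,200:340],None,fx=5,fy=4.6,interpolation=2),4))
E
python3 arc.py 57.4,96.4,5 96.4,133
```

```text
Traceback (most recent call last):
  File "arc.py", line 7, in <module>
    for s in sys.argv[1:]: arc(*map(float,s.split(',')))
                           ~~~^^^^^^^^^^^^^^^^^^^^^^^^^^
  File "arc.py", line 4, in arc
    for i in range(1,n+1):
             ~~~~~^^^^^^^
TypeError: 'float' object cannot be interpreted as an integer
```

View pics/s7.png

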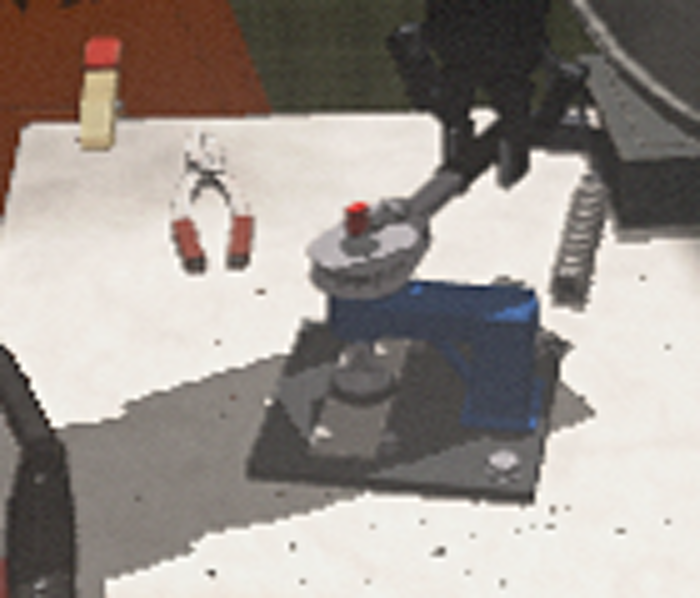

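```bash
sed -i 's/range(1,n+1)/range(1,int(n)+1)/' arc.py
python3 arc.py 57.4,97.4 97.4,132.4 132.4,97.4,5 97.4,83.4,2 83.4,69.4,4 69.4,57.4,4
```

```text
57.4->65.4: x -19.6 y 10.7 rz 0.140
57.4->73.4: x -40.5 y 18.5 rz 0.279
57.4->81.4: x -62.3 y 23.4 rz 0.419
57.4->89.4: x -84.5 y 25.2 rz 0.559
57.4->97.4: x -106.8 y 23.9 rz 0.698
97.4->104.4: x -19.2 y -3.7 rz 0.122
97.4->111.4: x -37.8 y -9.7 rz 0.244
97.4->118.4: x -55.5 y -17.9 rz 0.367
97.4->125.4: x -72.1 y -28.2 rz 0.489
97.4->132.4: x -87.3 y -40.5 rz 0.611
132.4->125.4: x 15.2 y 12.3 rz -0.122
132.4->118.4: x 31.8 y 22.6 rz -0.244
132.4->111.4: x 49.5 y 30.8 rz -0.367
132.4->104.4: x 68.1 y 36.8 rz -0.489
132.4->97.4: x 87.3 y 40.5 rz -0.611
97.4->90.4: x 19.5 y 1.3 rz -0.122
97.4->83.4: x 39.0 y 0.3 rz -0.244
83.4->79.9: x 9.7 y -1.4 rz -0.061
83.4->76.4: x 19.2 y -3.4 rz -0.122
83.4->72.9: x 28.7 y -6.0 rz -0.183
83.4->69.4: x 37.9 y -9.2 rz -0.244
69.4->66.4: x 7.8 y -3.2 rz -0.052
69.4->63.4: x 15.3 y -6.7 rz -0.105
69.4->60.4: x 22.7 y -10.7 rz -0.157
69.4->57.4: x 29.9 y -15.0 rz -0.209
```

>>> step_arm([
  {"x": -19.6,"y": 10.7,"z": 0,"rx": 0,"ry": 0,"rz": 0.14,"grip": 0.34},
  {"x": -40.5,"y": 18.5,"z": 0,"rx": 0,"ry": 0,"rz": 0.279,"grip": 0.34},
  {"x": -62.3,"y": 23.4,"z": 0,"rx": 0,"ry": 0,"rz": 0.419,"grip": 0.34},
  {"x": -84.5,"y": 25.2,"z": 0,"rx": 0,"ry": 0,"rz": 0.559,"grip": 0.34},
  {"x": -106.8,"y": 23.9,"z": 0,"rx": 0,"ry": 0,"rz": 0.698,"grip": 0.34},
])

```text
clock: 9.35
tcp_pos: [0.519, 0.2699, 0.1179]
tcp_rot: [[-0.122, 0.993, 0.002], [0.993, 0.122, 0.001], [0.0, 0.002, -1.0]]
wrist_force: [1.1, -0.4, -0.2]
finger_gap: 0.344
```

>>> step_arm([
  {"x": -19.2,"y": -3.7,"z": 0,"rx": 0,"ry": 0,"rz": 0.122,"grip": 0.34},
  {"x": -37.8,"y": -9.7,"z": 0,"rx": 0,"ry": 0,"rz": 0.244,"grip": 0.34},
  {"x": -55.5,"y": -17.9,"z": 0,"rx": 0,"ry": 0,"rz": 0.367,"grip": 0.34},
  {"x": -72.1,"y": -28.2,"z": 0,"rx": 0,"ry": 0,"rz": 0.489,"grip": 0.34},
  {"x": -87.3,"y": -40.5,"z": 0,"rx": 0,"ry": 0,"rz": 0.611,"grip": 0.34},
])

```text
clock: 9.85
tcp_pos: [0.4319, 0.229, 0.1179]
tcp_rot: [[-0.669, 0.744, 0.002], [0.744, 0.669, 0.001], [-0.001, 0.002, -1.0]]
wrist_force: [0.9, 0.6, -0.0]
finger_gap: 0.341
```

>>> step_arm([
  {"x": 15.2,"y": 12.3,"z": 0,"rx": 0,"ry": 0,"rz": -0.122,"grip": 0.34},
  {"x": 31.8,"y": 22.6,"z": 0,"rx": 0,"ry": 0,"rz": -0.244,"grip": 0.34},
  {"x": 49.5,"y": 30.8,"z": 0,"rx": 0,"ry": 0,"rz": -0.367,"grip": 0.34},
  {"x": 68.1,"y": 36.8,"z": 0,"rx": 0,"ry": 0,"rz": -0.489,"grip": 0.34},
  {"x": 87.3,"y": 40.5,"z": 0,"rx": 0,"ry": 0,"rz": -0.611,"grip": 0.34},
])

```text
clock: 10.35
tcp_pos: [0.5196, 0.2699, 0.1177]
tcp_rot: [[-0.111, 0.994, -0.0], [0.994, 0.111, 0.0], [0.0, -0.0, -1.0]]
wrist_force: [-4.5, 2.0, 0.0]
finger_gap: 0.345
```

>>> step_arm([
  {"x": 19.5,"y": 1.3,"z": 0,"rx": 0,"ry": 0,"rz": -0.122,"grip": 0.34},
  {"x": 39,"y": 0.3,"z": 0,"rx": 0,"ry": 0,"rz": -0.244,"grip": 0.34},
])

```text
clock: 10.55
tcp_pos: [0.5582, 0.2703, 0.1175]
tcp_rot: [[0.133, 0.991, -0.001], [0.991, -0.133, 0.0], [0.0, -0.001, -1.0]]
wrist_force: [-5.7, 5.7, -0.8]
finger_gap: 0.334
```

>>> step_arm([
  {"x": 9.7,"y": -1.4,"z": 0,"rx": 0,"ry": 0,"rz": -0.061,"grip": 0.34},
  {"x": 19.2,"y": -3.4,"z": 0,"rx": 0,"ry": 0,"rz": -0.122,"grip": 0.34},
  {"x": 28.7,"y": -6,"z": 0,"rx": 0,"ry": 0,"rz": -0.183,"grip": 0.34},
  {"x": 37.9,"y": -9.2,"z": 0,"rx": 0,"ry": 0,"rz": -0.244,"grip": 0.34},
])

```text
clock: 10.95
tcp_pos: [0.5956, 0.2611, 0.1174]
tcp_rot: [[0.366, 0.931, -0.001], [0.931, -0.366, 0.001], [0.0, -0.001, -1.0]]
wrist_force: [-8.0, 8.9, -1.3]
finger_gap: 0.338
```

>>> step_arm([
  {"x": 7.8,"y": -3.2,"z": 0,"rx": 0,"ry": 0,"rz": -0.052,"grip": 0.34},
  {"x": 15.3,"y": -6.7,"z": 0,"rx": 0,"ry": 0,"rz": -0.105,"grip": 0.34},
  {"x": 22.7,"y": -10.7,"z": 0,"rx": 0,"ry": 0,"rz": -0.157,"grip": 0.34},
  {"x": 29.9,"y": -15,"z": 0,"rx": 0,"ry": 0,"rz": -0.209,"grip": 0.34},
])

```text
clock: 11.35
tcp_pos: [0.6254, 0.2465, 0.1174]
tcp_rot: [[0.551, 0.835, -0.001], [0.835, -0.551, 0.001], [0.001, -0.002, -1.0]]
wrist_force: [-7.0, 11.6, -2.6]
finger_gap: 0.337
```

```bash
cat > f.py <<'E'
from h import *
for i in range(1):
    s=manip.state();p=s['tcp_pos'];th=np.arctan2(p[1]-.1125,p[0]-.541);F=s['wrist_force'];T=s['wrist_torque']
    print(s['clock'],np.degrees(th),np.hypot(p[1]-.1125,p[0]-.541),'tan',-F[0]*np.sin(th)+F[1]*np.cos(th),'rad',F[0]*np.cos(th)+F[1]*np.sin(th),F,T)
E
python3 f.py
```

```text
11.35 57.806824786552625 0.1584024588626771 tan 12.110303682156545 rad 6.062290521795463 [-7.0185851  11.5823264  -2.62823622] [1.72441307 0.95091756 0.00785702]
```

>>> step_arm([
  {"x": 0,"y": 0,"z": 0,"rx": 0,"ry": 0,"rz": 0,"grip": 0.34},
])

```text
clock: 11.45
tcp_pos: [0.626, 0.2462, 0.1174]
tcp_rot: [[0.551, 0.834, -0.0], [0.834, -0.551, 0.001], [0.001, -0.001, -1.0]]
wrist_force: [-4.8, 12.1, -1.8]
finger_gap: 0.343
```

```bash
python3 f.py
```

```text
11.45 57.535266663442926 0.15841630624895872 tan 10.573357899878618 rad 7.595235473947497 [-4.84400131 12.0838384  -1.82104922] [ 1.81181262  0.87523916 -0.03217434]
```

```bash
python3 arc.py 57.4,93.4,5 93.4,88.4,2 88.4,84.4,4
```

```text
57.4->64.6: x -17.6 y 9.7 rz 0.126
57.4->71.8: x -36.2 y 17.2 rz 0.251
57.4->79.0: x -55.7 y 22.3 rz 0.377
57.4->86.2: x -75.6 y 24.9 rz 0.503
57.4->93.4: x -95.7 y 24.9 rz 0.628
93.4->90.9: x 7.0 y 0.3 rz -0.044
93.4->88.4: x 14.0 y 0.2 rz -0.087
88.4->87.4: x 2.8 y -0.1 rz -0.017
88.4->86.4: x 5.6 y -0.3 rz -0.035
88.4->85.4: x 8.4 y -0.5 rz -0.052
88.4->84.4: x 11.1 y -0.7 rz -0.070
```

>>> step_arm([
  {"x": -17.6,"y": 9.7,"z": 0,"rx": 0,"ry": 0,"rz": 0.126,"grip": 0.34},
  {"x": -36.2,"y": 17.2,"z": 0,"rx": 0,"ry": 0,"rz": 0.251,"grip": 0.34},
  {"x": -55.7,"y": 22.3,"z": 0,"rx": 0,"ry": 0,"rz": 0.377,"grip": 0.34},
  {"x": -75.6,"y": 24.9,"z": 0,"rx": 0,"ry": 0,"rz": 0.503,"grip": 0.34},
  {"x": -95.7,"y": 24.9,"z": 0,"rx": 0,"ry": 0,"rz": 0.628,"grip": 0.34},
])

```text
clock: 11.95
tcp_pos: [0.5302, 0.2708, 0.1179]
tcp_rot: [[-0.052, 0.999, 0.002], [0.999, 0.052, 0.001], [0.001, 0.002, -1.0]]
wrist_force: [1.1, -0.9, 0.1]
finger_gap: 0.336
```

>>> step_arm([
  {"x": 7,"y": 0.3,"z": 0,"rx": 0,"ry": 0,"rz": -0.044,"grip": 0.34},
  {"x": 14,"y": 0.2,"z": 0,"rx": 0,"ry": 0,"rz": -0.087,"grip": 0.34},
])

```text
clock: 12.15
tcp_pos: [0.5441, 0.2709, 0.118]
tcp_rot: [[0.041, 0.999, 0.001], [0.999, -0.041, 0.0], [0.0, 0.001, -1.0]]
wrist_force: [-0.2, 0.1, -0.9]
finger_gap: 0.339
```

>>> step_arm([
  {"x": 1.4,"y": 0,"z": 0,"rx": 0,"ry": 0,"rz": 0,"grip": 0.34},
])

```text
clock: 12.25
tcp_pos: [0.5466, 0.2708, 0.1179]
tcp_rot: [[0.041, 0.999, 0.002], [0.999, -0.041, 0.001], [0.001, 0.002, -1.0]]
wrist_force: [-0.2, 0.6, 0.1]
finger_gap: 0.343
```

```bash
python3 f.py
```

```text
12.25 87.96820177031684 0.15841579645444298 tan 0.200798686434319 rad 0.5485542741754176 [-0.18122393  0.55532854  0.08053817] [0.00680637 0.0856135  0.02609547]
```

Slack still being taken up; creep on in ~1.5 mm steps.

>>> step_arm([
  {"x": 1.5,"y": 0,"z": 0,"rx": 0,"ry": 0,"rz": 0,"grip": 0.34},
])

```text
clock: 12.35
tcp_pos: [0.5473, 0.2705, 0.1176]
tcp_rot: [[0.038, 0.999, 0.0], [0.999, -0.038, 0.0], [0.0, 0.0, -1.0]]
wrist_force: [-0.7, 0.2, -0.6]
finger_gap: 0.341
```

>>> step_arm([
  {"x": 1.5,"y": 0,"z": 0,"rx": 0,"ry": 0,"rz": 0,"grip": 0.34},
])

```text
clock: 12.45
tcp_pos: [0.5485, 0.2704, 0.1174]
tcp_rot: [[0.038, 0.999, 0.0], [0.999, -0.038, 0.0], [0.0, 0.0, -1.0]]
wrist_force: [-0.2, 0.5, 0.5]
finger_gap: 0.341
```

>>> step_arm([
  {"x": 1,"y": 0,"z": 0,"rx": 0,"ry": 0,"rz": 0,"grip": 0.34},
])

```text
clock: 12.55
tcp_pos: [0.5495, 0.2704, 0.1173]
tcp_rot: [[0.039, 0.999, -0.0], [0.999, -0.039, 0.0], [0.0, -0.0, -1.0]]
wrist_force: [0.0, 0.3, 0.8]
finger_gap: 0.341
```

>>> step_arm([
  {"x": 1.5,"y": 0,"z": 0,"rx": 0,"ry": 0,"rz": 0,"grip": 0.34},
])

```text
clock: 12.65
tcp_pos: [0.5508, 0.2704, 0.1173]
tcp_rot: [[0.039, 0.999, -0.0], [0.999, -0.039, -0.0], [-0.0, -0.0, -1.0]]
wrist_force: [-0.1, 0.2, -0.3]
finger_gap: 0.344
```

>>> step_arm([
  {"x": 1.5,"y": 0,"z": 0,"rx": 0,"ry": 0,"rz": 0,"grip": 0.34},
])

```text
clock: 12.75
tcp_pos: [0.5524, 0.2704, 0.1173]
tcp_rot: [[0.039, 0.999, -0.0], [0.999, -0.039, 0.0], [0.0, -0.0, -1.0]]
wrist_force: [-0.9, -0.2, 0.3]
finger_gap: 0.334
```

>>> step_arm([
  {"x": 1,"y": 0,"z": 0,"rx": 0,"ry": 0,"rz": 0,"grip": 0.34},
])

```text
clock: 12.85
tcp_pos: [0.5535, 0.2705, 0.1173]
tcp_rot: [[0.039, 0.999, 0.0], [0.999, -0.039, 0.0], [0.0, 0.0, -1.0]]
wrist_force: [-0.2, 0.3, -0.0]
finger_gap: 0.341
```

Run:
```python
from h import *
w=manip.grab_frame('wrist');save(w,'w8.png')
```

```text
(no output)
```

View pics/w8.png

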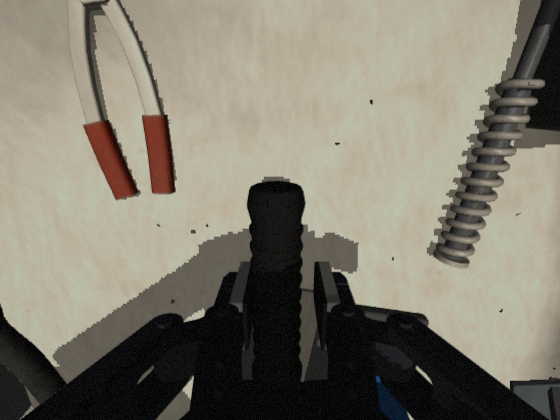

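>>> step_arm([
  {"x": -18,"y": 0,"z": 0,"rx": 0,"ry": 0,"rz": 0.1,"grip": 0.34},
  {"x": -36,"y": -1.5,"z": 0,"rx": 0,"ry": 0,"rz": 0.2,"grip": 0.34},
  {"x": -53.5,"y": -5,"z": 0,"rx": 0,"ry": 0,"rz": 0.3,"grip": 0.34},
])

```text
clock: 13.2
tcp_pos: [0.4995, 0.2655, 0.1173]
tcp_rot: [[-0.262, 0.965, 0.001], [0.965, 0.262, 0.0], [0.0, 0.001, -1.0]]
wrist_force: [0.6, -0.6, 0.2]
finger_gap: 0.339
```

>>> step_arm([
  {"x": 15,"y": 3,"z": 0,"rx": 0,"ry": 0,"rz": -0.1,"grip": 0.34},
  {"x": 30,"y": 5,"z": 0,"rx": 0,"ry": 0,"rz": -0.2,"grip": 0.34},
  {"x": 35,"y": 5.2,"z": 0,"rx": 0,"ry": 0,"rz": -0.23,"grip": 0.34},
])

```text
clock: 13.5
tcp_pos: [0.5347, 0.2707, 0.1169]
tcp_rot: [[-0.028, 1.0, -0.002], [1.0, 0.028, -0.0], [-0.0, -0.002, -1.0]]
wrist_force: [-8.9, 5.7, 0.0]
finger_gap: 0.341
```

>>> step_arm([
  {"x": 3,"y": 0.1,"z": 0,"rx": 0,"ry": 0,"rz": -0.02,"grip": 0.34},
])

```text
clock: 13.6
tcp_pos: [0.5369, 0.2708, 0.1168]
tcp_rot: [[-0.011, 1.0, -0.002], [1.0, 0.011, -0.0], [-0.0, -0.003, -1.0]]
wrist_force: [-10.5, 5.9, 1.0]
finger_gap: 0.339
```

>>> step_arm([
  {"x": 2.5,"y": 0,"z": 0,"rx": 0,"ry": 0,"rz": -0.016,"grip": 0.34},
  {"x": 2.5,"y": 0,"z": 0,"rx": 0,"ry": 0,"rz": -0.016,"grip": 0.34},
])

```text
clock: 13.8
tcp_pos: [0.5391, 0.2709, 0.1168]
tcp_rot: [[0.005, 1.0, -0.003], [1.0, -0.005, -0.0], [-0.0, -0.003, -1.0]]
wrist_force: [-8.8, 5.0, 0.5]
finger_gap: 0.34
```

```bash
python3 f.py
```

```text
13.8 90.68809211213008 0.15841799614270377 tan 8.78084453086162 rad 5.067332766420923 [-8.84106585  4.96151657  0.49269077] [ 0.91636555  1.39641248 -0.01537331]
```

>>> step_arm([
  {"x": 3,"y": 0,"z": 0,"rx": 0,"ry": 0,"rz": -0.019,"grip": 0.34},
  {"x": 6,"y": -0.1,"z": 0,"rx": 0,"ry": 0,"rz": -0.038,"grip": 0.34},
])

```text
clock: 14.0
tcp_pos: [0.5445, 0.2709, 0.1168]
tcp_rot: [[0.043, 0.999, -0.003], [0.999, -0.043, -0.0], [-0.0, -0.003, -1.0]]
wrist_force: [-11.1, 8.5, -0.7]
finger_gap: 0.336
```

>>> step_arm([
  {"x": 3,"y": -0.1,"z": 0,"rx": 0,"ry": 0,"rz": -0.019,"grip": 0.34},
])

```text
clock: 14.1
tcp_pos: [0.5475, 0.2709, 0.1168]
tcp_rot: [[0.062, 0.998, -0.003], [0.998, -0.062, -0.0], [-0.0, -0.003, -1.0]]
wrist_force: [-11.2, 8.0, 0.4]
finger_gap: 0.339
```

>>> step_arm([
  {"x": 3,"y": -0.2,"z": 0,"rx": 0,"ry": 0,"rz": -0.019,"grip": 0.34},
])

```text
clock: 14.2
tcp_pos: [0.5504, 0.2708, 0.1167]
tcp_rot: [[0.081, 0.997, -0.004], [0.997, -0.081, 0.0], [-0.0, -0.004, -1.0]]
wrist_force: [-12.0, 10.0, 1.1]
finger_gap: 0.344
```

```bash
python3 f.py
```

```text
14.2 86.60756302315679 0.1585535142719681 tan 12.557698343349493 rad 9.309581498874428 [-11.98480202  10.03636468   1.09301686] [ 1.54241457  1.97077519 -0.10242912]
```

>>> step_arm([
  {"x": -2,"y": 0,"z": 0,"rx": 0,"ry": 0,"rz": 0,"grip": 0.34},
  {"x": -4,"y": 0,"z": 0,"rx": 0,"ry": 0,"rz": 0,"grip": 0.45},
  {"x": -4,"y": 0,"z": 0,"rx": 0,"ry": 0,"rz": 0,"grip": 0.5},
  {"x": -4,"y": 0,"z": 0,"rx": 0,"ry": 0,"rz": 0,"grip": 0.5},
])

```text
clock: 14.6
tcp_pos: [0.5462, 0.2696, 0.1164]
tcp_rot: [[0.079, 0.997, -0.004], [0.997, -0.079, -0.002], [-0.002, -0.004, -1.0]]
wrist_force: [-8.2, -1.0, -2.5]
finger_gap: 0.498
```

>>> step_arm([
  {"x": 0,"y": 0,"z": 10,"rx": 0,"ry": 0,"rz": 0,"grip": 0.5},
  {"x": 0,"y": 0,"z": 30,"rx": 0,"ry": 0,"rz": 0,"grip": 0.5},
  {"x": 0,"y": 0,"z": 60,"rx": 0,"ry": 0,"rz": 0,"grip": 0.5},
  {"x": 0,"y": 0,"z": 90,"rx": 0,"ry": 0,"rz": 0,"grip": 0.5},
  {"x": -20,"y": 0,"z": 120,"rx": 0,"ry": 0,"rz": 0,"grip": 0.5},
])

```text
clock: 15.1
tcp_pos: [0.53, 0.2704, 0.2385]
tcp_rot: [[0.08, 0.997, 0.002], [0.997, -0.08, 0.0], [0.001, 0.002, -1.0]]
wrist_force: [-0.3, 0.6, -0.3]
finger_gap: 0.502
```

>>> step_arm([
  {"x": 0,"y": -40,"z": 0,"rx": 0,"ry": 0,"rz": 0,"grip": 0.5},
  {"x": 0,"y": -80,"z": 0,"rx": 0,"ry": 0,"rz": 0,"grip": 0.5},
  {"x": -20,"y": -120,"z": 0,"rx": 0,"ry": 0,"rz": 0,"grip": 0.5},
  {"x": -30,"y": -160,"z": 0,"rx": 0,"ry": 0,"rz": 0,"grip": 0.5},
  {"x": -30,"y": -200,"z": 0,"rx": 0,"ry": 0,"rz": 0,"grip": 0.5},
])

```text
clock: 15.6
tcp_pos: [0.4968, 0.069, 0.2374]
tcp_rot: [[0.079, 0.997, -0.0], [0.997, -0.079, -0.0], [-0.0, -0.0, -1.0]]
wrist_force: [0.6, -0.0, -0.0]
finger_gap: 0.501
```

>>> step_arm([
  {"x": 0,"y": -40,"z": 0,"rx": 0,"ry": 0,"rz": 0,"grip": 0.5},
  {"x": 0,"y": -80,"z": 0,"rx": 0,"ry": 0,"rz": 0,"grip": 0.5},
  {"x": 0,"y": -120,"z": 0,"rx": 0,"ry": 0,"rz": 0,"grip": 0.5},
  {"x": 0,"y": -160,"z": 0,"rx": 0,"ry": 0,"rz": 0,"grip": 0.5},
  {"x": 0,"y": -200,"z": 0,"rx": 0,"ry": 0,"rz": 0,"grip": 0.5},
])

```text
clock: 16.1
tcp_pos: [0.4982, -0.1314, 0.2375]
tcp_rot: [[0.08, 0.997, 0.001], [0.997, -0.08, -0.0], [-0.0, 0.001, -1.0]]
wrist_force: [1.0, -0.1, -0.3]
finger_gap: 0.501
```

Run:
```python
from h import *
f=manip.grab_frame('top');s=manip.grab_frame('side')
save(f,'t9.png')
a=cv2.resize(f['color'][140:290,100:310],(400,290),interpolation=2);b=cv2.resize(s['color'][150:280,200:340],(400,290),interpolation=2)
a2=cv2.imread('pics/top0.png')[140:290,100:310];b2=cv2.imread('pics/side0.png')[150:280,200:340]
im=np.vstack([cv2.cvtColor(np.hstack([a,b]),4),np.hstack([cv2.resize(a2,(400,290)),cv2.resize(b2,(400,290))])])
cv2.imwrite('pics/f9.png',im)
s=manip.state();print(s['clock'],s['wrist_force'])
```

```text
16.2 [0.63253983 0.35752186 0.11955737]
```

View pics/f9.png

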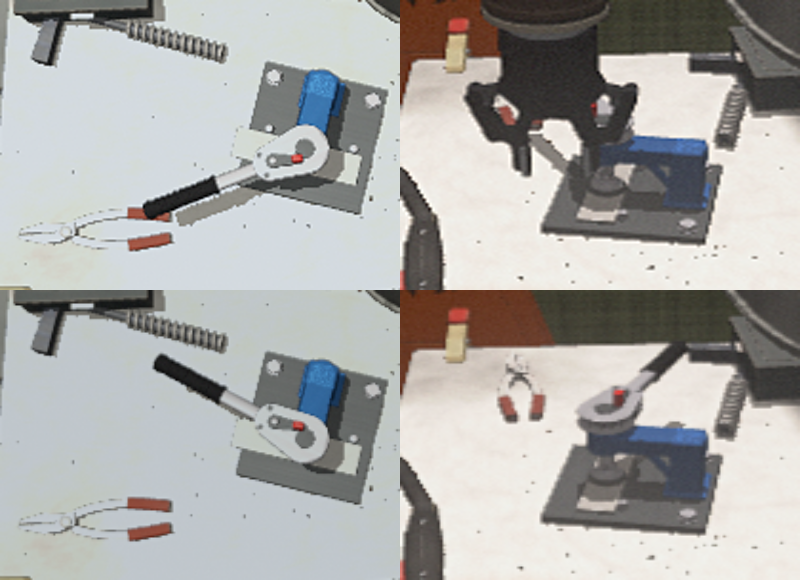

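Run:
```python
from h import *
f=manip.grab_frame('top')
sx=210/400;sy=150/290
P=lambda u,v:(100+u*sx,140+v*sy)
a=atz(f,*P(149,210),.118);b=atz(f,*P(217,184),.118);ax=np.array([.541,.1125,.118])
for q in (a,b): print(q,np.linalg.norm(q-ax),np.degrees(np.arctan2(*(q-ax)[1::-1])))
```

```text
[0.46417021 0.30079968 0.118     ] 0.2033705666764127 112.1963773048763
[0.49753531 0.21954545 0.118     ] 0.11553314379492781 112.09909894289177
```

>>> step_arm([
  {"x": -10,"y": 45,"z": 0,"rx": 0,"ry": 0,"rz": 0.14,"grip": 0.5},
  {"x": -20,"y": 90,"z": 0,"rx": 0,"ry": 0,"rz": 0.28,"grip": 0.5},
  {"x": -30,"y": 135,"z": 0,"rx": 0,"ry": 0,"rz": 0.42,"grip": 0.5},
  {"x": -40,"y": 180,"z": 0,"rx": 0,"ry": 0,"rz": 0.56,"grip": 0.5},
  {"x": -50,"y": 225,"z": 0,"rx": 0,"ry": 0,"rz": 0.56,"grip": 0.5},
])

```text
clock: 16.75
tcp_pos: [0.4473, 0.0978, 0.2375]
tcp_rot: [[-0.467, 0.884, 0.0], [0.884, 0.467, 0.0], [-0.0, 0.0, -1.0]]
wrist_force: [1.2, 0.9, -0.2]
finger_gap: 0.502
```

Run:
```python
from h import *
w=manip.grab_frame('wrist');save(w,'w10.png')
```

```text
(no output)
```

View pics/w10.png

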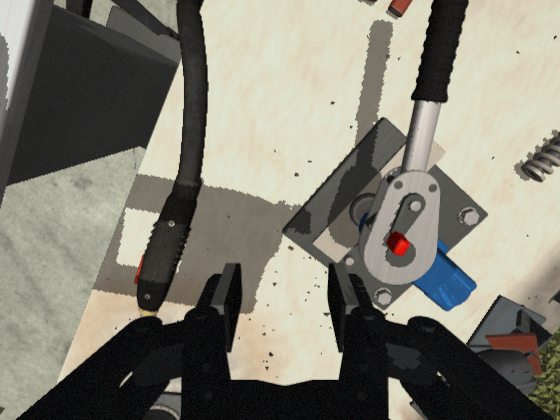

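>>> step_arm([
  {"x": 8,"y": 42,"z": 0,"rx": 0,"ry": 0,"rz": -0.1,"grip": 0.5},
  {"x": 17,"y": 84,"z": 0,"rx": 0,"ry": 0,"rz": -0.1,"grip": 0.5},
  {"x": 26,"y": 125,"z": 0,"rx": 0,"ry": 0,"rz": -0.1,"grip": 0.5},
  {"x": 34,"y": 162,"z": 0,"rx": 0,"ry": 0,"rz": -0.1,"grip": 0.5},
  {"x": 34,"y": 162,"z": -40,"rx": 0,"ry": 0,"rz": -0.1,"grip": 0.5},
])

```text
clock: 17.3
tcp_pos: [0.4856, 0.2636, 0.2007]
tcp_rot: [[-0.374, 0.927, 0.009], [0.927, 0.374, 0.005], [0.001, 0.01, -1.0]]
wrist_force: [1.6, 0.0, -1.6]
finger_gap: 0.503
```

Run:
```python
from h import *
w=manip.grab_frame('wrist');save(w,'w11.png')
```

```text
(no output)
```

View pics/w11.png

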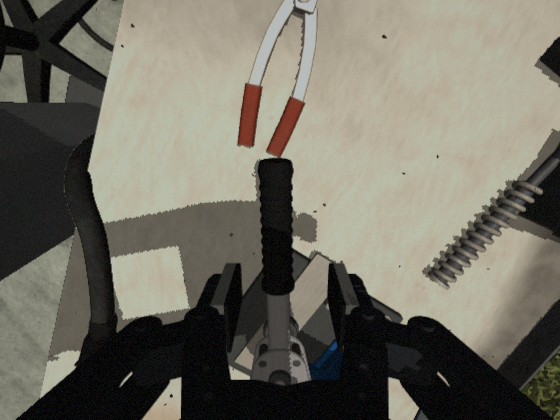

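>>> step_arm([
  {"x": -2,"y": -1,"z": -20,"rx": 0,"ry": 0,"rz": 0,"grip": 0.5},
  {"x": -2,"y": -1,"z": -45,"rx": 0,"ry": 0,"rz": 0,"grip": 0.5},
  {"x": -2,"y": -1,"z": -65,"rx": 0,"ry": 0,"rz": 0,"grip": 0.5},
  {"x": -2,"y": -1,"z": -80,"rx": 0,"ry": 0,"rz": 0,"grip": 0.42},
  {"x": -2,"y": -1,"z": -80,"rx": 0,"ry": 0,"rz": 0,"grip": 0.34},
])

```text
clock: 17.85
tcp_pos: [0.4787, 0.256, 0.116]
tcp_rot: [[-0.371, 0.929, -0.003], [0.929, 0.371, -0.002], [-0.0, -0.004, -1.0]]
wrist_force: [-0.3, 0.7, 0.2]
finger_gap: 0.344
```

>>> step_arm([
  {"x": -9,"y": -4,"z": 0,"rx": 0,"ry": 0,"rz": 0.06,"grip": 0.34},
  {"x": -18,"y": -8,"z": 0,"rx": 0,"ry": 0,"rz": 0.12,"grip": 0.34},
  {"x": -20,"y": -9,"z": 0,"rx": 0,"ry": 0,"rz": 0.14,"grip": 0.34},
])

```text
clock: 18.15
tcp_pos: [0.4596, 0.2472, 0.1183]
tcp_rot: [[-0.498, 0.867, -0.0], [0.867, 0.498, -0.0], [0.0, -0.0, -1.0]]
wrist_force: [1.2, -1.0, 1.0]
finger_gap: 0.341
```

```bash
python3 f.py; sed -i 's/160\*/158.5*/' arc.py; python3 arc.py 120,114,3 114,111,3 111,105,3 105,99,3 99,93,3 93,87,3 87,81,3
```

```text
18.15 121.15434019265419 0.1574032230885305 tan -0.49238261531222216 rad -1.4998720126660077 [ 1.1973212  -1.02882391  1.02107752] [ 0.08672578 -0.06652862 -0.01359933]
120.0->118.0: x 4.8 y 2.7 rz -0.035
120.0->116.0: x 9.8 y 5.2 rz -0.070
120.0->114.0: x 14.8 y 7.5 rz -0.105
114.0->113.0: x 2.5 y 1.1 rz -0.017
114.0->112.0: x 5.1 y 2.2 rz -0.035
114.0->111.0: x 7.7 y 3.2 rz -0.052
111.0->109.0: x 5.2 y 1.9 rz -0.035
111.0->107.0: x 10.5 y 3.6 rz -0.070
111.0->105.0: x 15.8 y 5.1 rz -0.105
105.0->103.0: x 5.4 y 1.3 rz -0.035
105.0->101.0: x 10.8 y 2.5 rz -0.070
105.0->99.0: x 16.2 y 3.4 rz -0.105
99.0->97.0: x 5.5 y 0.8 rz -0.035
99.0->95.0: x 11.0 y 1.3 rz -0.070
99.0->93.0: x 16.5 y 1.7 rz -0.105
93.0->91.0: x 5.5 y 0.2 rz -0.035
93.0->89.0: x 11.1 y 0.2 rz -0.070
93.0->87.0: x 16.6 y 0.0 rz -0.105
87.0->85.0: x 5.5 y -0.4 rz -0.035
87.0->83.0: x 11.0 y -1.0 rz -0.070
87.0->81.0: x 16.5 y -1.7 rz -0.105
```

>>> step_arm([
  {"x": 4.8,"y": 2.7,"z": 0,"rx": 0,"ry": 0,"rz": -0.035,"grip": 0.34},
  {"x": 7.3,"y": 4,"z": 0,"rx": 0,"ry": 0,"rz": -0.053,"grip": 0.34},
])

```text
clock: 18.35
tcp_pos: [0.4683, 0.2518, 0.1182]
tcp_rot: [[-0.448, 0.894, 0.001], [0.894, 0.448, 0.001], [0.0, 0.001, -1.0]]
wrist_force: [0.2, -0.1, 0.5]
finger_gap: 0.341
```

>>> step_arm([
  {"x": 2.5,"y": 1.2,"z": 0,"rx": 0,"ry": 0,"rz": -0.017,"grip": 0.34},
])

```text
clock: 18.45
tcp_pos: [0.4706, 0.2528, 0.1178]
tcp_rot: [[-0.433, 0.901, 0.001], [0.901, 0.433, 0.0], [-0.0, 0.001, -1.0]]
wrist_force: [-0.4, -0.1, 0.8]
finger_gap: 0.339
```

>>> step_arm([
  {"x": 2.5,"y": 1.2,"z": 0,"rx": 0,"ry": 0,"rz": -0.017,"grip": 0.34},
])

```text
clock: 18.55
tcp_pos: [0.473, 0.2539, 0.1176]
tcp_rot: [[-0.418, 0.909, 0.0], [0.909, 0.418, 0.0], [-0.0, 0.0, -1.0]]
wrist_force: [-1.3, 1.1, 0.5]
finger_gap: 0.342
```

>>> step_arm([
  {"x": 2.5,"y": 1.1,"z": 0,"rx": 0,"ry": 0,"rz": -0.017,"grip": 0.34},
])

```text
clock: 18.65
tcp_pos: [0.4754, 0.255, 0.1174]
tcp_rot: [[-0.402, 0.916, -0.0], [0.916, 0.402, -0.0], [0.0, -0.0, -1.0]]
wrist_force: [-0.7, 0.6, 0.4]
finger_gap: 0.338
```

>>> step_arm([
  {"x": 5,"y": 2,"z": 0,"rx": 0,"ry": 0,"rz": -0.035,"grip": 0.34},
])

```text
clock: 18.75
tcp_pos: [0.4801, 0.2568, 0.1172]
tcp_rot: [[-0.37, 0.929, -0.001], [0.929, 0.37, -0.0], [-0.0, -0.001, -1.0]]
wrist_force: [-0.4, -0.3, 0.4]
finger_gap: 0.336
```

>>> step_arm([
  {"x": 5,"y": 1.9,"z": 0,"rx": 0,"ry": 0,"rz": -0.035,"grip": 0.34},
])

```text
clock: 18.85
tcp_pos: [0.4854, 0.2588, 0.1173]
tcp_rot: [[-0.336, 0.942, -0.0], [0.942, 0.336, -0.0], [0.0, -0.0, -1.0]]
wrist_force: [-1.8, 0.1, -0.0]
finger_gap: 0.342
```

>>> step_arm([
  {"x": 5.2,"y": 1.8,"z": 0,"rx": 0,"ry": 0,"rz": -0.035,"grip": 0.34},
])

```text
clock: 18.95
tcp_pos: [0.4906, 0.2606, 0.1172]
tcp_rot: [[-0.303, 0.953, -0.0], [0.953, 0.303, -0.0], [-0.0, -0.0, -1.0]]
wrist_force: [-0.7, 0.5, -0.4]
finger_gap: 0.342
```

>>> step_arm([
  {"x": 5.3,"y": 1.5,"z": 0,"rx": 0,"ry": 0,"rz": -0.035,"grip": 0.34},
])

```text
clock: 19.05
tcp_pos: [0.4959, 0.2622, 0.1172]
tcp_rot: [[-0.27, 0.963, -0.0], [0.963, 0.27, -0.0], [-0.0, -0.0, -1.0]]
wrist_force: [-0.4, 0.9, 0.4]
finger_gap: 0.34
```

>>> step_arm([
  {"x": 5.3,"y": 1.3,"z": 0,"rx": 0,"ry": 0,"rz": -0.035,"grip": 0.34},
])

```text
clock: 19.15
tcp_pos: [0.5012, 0.2634, 0.1172]
tcp_rot: [[-0.236, 0.972, -0.0], [0.972, 0.236, -0.0], [-0.0, -0.0, -1.0]]
wrist_force: [-1.9, 0.4, 0.1]
finger_gap: 0.344
```

>>> step_arm([
  {"x": 5.4,"y": 1.1,"z": 0,"rx": 0,"ry": 0,"rz": -0.035,"grip": 0.34},
])

```text
clock: 19.25
tcp_pos: [0.5065, 0.2645, 0.1172]
tcp_rot: [[-0.202, 0.979, -0.001], [0.979, 0.202, -0.0], [-0.0, -0.001, -1.0]]
wrist_force: [-2.7, 0.1, -0.7]
finger_gap: 0.342
```

>>> step_arm([
  {"x": 4,"y": 0.7,"z": 0,"rx": 0,"ry": 0,"rz": -0.025,"grip": 0.34},
])

```text
clock: 19.35
tcp_pos: [0.5105, 0.2652, 0.1171]
tcp_rot: [[-0.177, 0.984, -0.001], [0.984, 0.177, -0.0], [-0.0, -0.001, -1.0]]
wrist_force: [-3.1, 1.2, -0.3]
finger_gap: 0.341
```

>>> step_arm([
  {"x": 4,"y": 0.6,"z": 0,"rx": 0,"ry": 0,"rz": -0.025,"grip": 0.34},
])

```text
clock: 19.45
tcp_pos: [0.5142, 0.2658, 0.1171]
tcp_rot: [[-0.153, 0.988, -0.001], [0.988, 0.153, -0.0], [-0.0, -0.001, -1.0]]
wrist_force: [-2.9, 0.4, 0.4]
finger_gap: 0.342
```

>>> step_arm([
  {"x": 4,"y": 0.5,"z": 0,"rx": 0,"ry": 0,"rz": -0.025,"grip": 0.34},
])

```text
clock: 19.55
tcp_pos: [0.5181, 0.2662, 0.1171]
tcp_rot: [[-0.128, 0.992, -0.001], [0.992, 0.128, -0.0], [-0.0, -0.001, -1.0]]
wrist_force: [-4.3, 1.6, -0.9]
finger_gap: 0.34
```

>>> step_arm([
  {"x": 4.1,"y": 0.5,"z": 0,"rx": 0,"ry": 0,"rz": -0.026,"grip": 0.34},
])

```text
clock: 19.65
tcp_pos: [0.5221, 0.2668, 0.1171]
tcp_rot: [[-0.102, 0.995, -0.001], [0.995, 0.102, -0.0], [-0.0, -0.001, -1.0]]
wrist_force: [-6.0, 3.2, -1.3]
finger_gap: 0.339
```

>>> step_arm([
  {"x": 4.1,"y": 0.4,"z": 0,"rx": 0,"ry": 0,"rz": -0.026,"grip": 0.34},
])

```text
clock: 19.75
tcp_pos: [0.5261, 0.2672, 0.117]
tcp_rot: [[-0.076, 0.997, -0.001], [0.997, 0.076, -0.0], [-0.0, -0.001, -1.0]]
wrist_force: [-7.3, 4.0, -0.5]
finger_gap: 0.338
```

>>> step_arm([
  {"x": 4.1,"y": 0.3,"z": 0,"rx": 0,"ry": 0,"rz": -0.026,"grip": 0.34},
])

```text
clock: 19.85
tcp_pos: [0.53, 0.2675, 0.117]
tcp_rot: [[-0.05, 0.999, -0.002], [0.999, 0.05, -0.0], [-0.0, -0.002, -1.0]]
wrist_force: [-8.3, 3.8, 0.3]
finger_gap: 0.343
```

>>> step_arm([
  {"x": 4.1,"y": 0.2,"z": 0,"rx": 0,"ry": 0,"rz": -0.026,"grip": 0.34},
])

```text
clock: 19.95
tcp_pos: [0.5339, 0.2678, 0.1169]
tcp_rot: [[-0.024, 1.0, -0.002], [1.0, 0.024, -0.0], [-0.0, -0.002, -1.0]]
wrist_force: [-9.0, 5.3, 0.2]
finger_gap: 0.341
```

>>> step_arm([
  {"x": 4.1,"y": 0.1,"z": 0,"rx": 0,"ry": 0,"rz": -0.026,"grip": 0.34},
])

```text
clock: 20.05
tcp_pos: [0.5378, 0.268, 0.1169]
tcp_rot: [[0.002, 1.0, -0.002], [1.0, -0.002, -0.0], [-0.0, -0.002, -1.0]]
wrist_force: [-9.8, 7.2, -0.5]
finger_gap: 0.339
```

>>> step_arm([
  {"x": 4.1,"y": 0,"z": 0,"rx": 0,"ry": 0,"rz": -0.026,"grip": 0.34},
])

```text
clock: 20.15
tcp_pos: [0.5418, 0.2681, 0.1169]
tcp_rot: [[0.028, 1.0, -0.003], [1.0, -0.028, -0.0], [-0.0, -0.003, -1.0]]
wrist_force: [-10.5, 7.8, 0.3]
finger_gap: 0.341
```

>>> step_arm([
  {"x": 4.1,"y": -0.1,"z": 0,"rx": 0,"ry": 0,"rz": -0.026,"grip": 0.34},
])

```text
clock: 20.25
tcp_pos: [0.5457, 0.2679, 0.1168]
tcp_rot: [[0.054, 0.999, -0.003], [0.999, -0.054, -0.0], [-0.0, -0.003, -1.0]]
wrist_force: [-11.9, 8.7, -0.9]
finger_gap: 0.34
```

```bash
python3 f.py
```

```text
20.25 88.26253117753228 0.15549720071778284 tan 12.112511431387242 rad 8.305758076438602 [-11.85511287   8.66918966  -0.94792036] [1.3005264  1.85218265 0.02171652]
```

The same handle angle gives the same 12 N, so the screw held. Backing off gently now.

>>> step_arm([
  {"x": -13,"y": 0,"z": 0,"rx": 0,"ry": 0,"rz": 0.08,"grip": 0.34},
  {"x": -26,"y": -1,"z": 0,"rx": 0,"ry": 0,"rz": 0.16,"grip": 0.34},
  {"x": -39,"y": -3,"z": 0,"rx": 0,"ry": 0,"rz": 0.25,"grip": 0.34},
  {"x": -52,"y": -7,"z": 0,"rx": 0,"ry": 0,"rz": 0.34,"grip": 0.34},
  {"x": -58,"y": -9,"z": 0,"rx": 0,"ry": 0,"rz": 0.38,"grip": 0.34},
])

```text
clock: 20.75
tcp_pos: [0.4886, 0.2584, 0.1174]
tcp_rot: [[-0.325, 0.946, 0.0], [0.946, 0.325, -0.0], [-0.0, 0.0, -1.0]]
wrist_force: [0.8, -0.4, -0.6]
finger_gap: 0.342
```

>>> step_arm([
  {"x": 2,"y": 0.5,"z": 0,"rx": 0,"ry": 0,"rz": 0,"grip": 0.5},
  {"x": 2,"y": 0.5,"z": 0,"rx": 0,"ry": 0,"rz": 0,"grip": 0.5},
  {"x": 2,"y": 0.5,"z": 15,"rx": 0,"ry": 0,"rz": 0,"grip": 0.5},
  {"x": 2,"y": 0.5,"z": 50,"rx": 0,"ry": 0,"rz": 0,"grip": 0.5},
  {"x": 2,"y": 0.5,"z": 95,"rx": 0,"ry": 0,"rz": 0,"grip": 0.5},
])

```text
clock: 21.25
tcp_pos: [0.4909, 0.2588, 0.2121]
tcp_rot: [[-0.32, 0.947, -0.002], [0.947, 0.32, -0.001], [-0.0, -0.003, -1.0]]
wrist_force: [1.3, 0.2, 0.7]
finger_gap: 0.497
```

>>> step_arm([
  {"x": 0,"y": -20,"z": 40,"rx": 0,"ry": 0,"rz": 0,"grip": 0.5},
  {"x": -5,"y": -65,"z": 50,"rx": 0,"ry": 0,"rz": 0,"grip": 0.5},
  {"x": -10,"y": -110,"z": 50,"rx": 0,"ry": 0,"rz": 0,"grip": 0.5},
  {"x": -10,"y": -155,"z": 50,"rx": 0,"ry": 0,"rz": 0,"grip": 0.5},
  {"x": -10,"y": -200,"z": 50,"rx": 0,"ry": 0,"rz": 0,"grip": 0.5},
])

```text
clock: 21.75
tcp_pos: [0.4816, 0.0575, 0.2628]
tcp_rot: [[-0.321, 0.947, 0.001], [0.947, 0.321, -0.0], [-0.0, 0.001, -1.0]]
wrist_force: [0.4, -0.2, -0.1]
finger_gap: 0.501
```

>>> step_arm([
  {"x": 0,"y": -45,"z": 0,"rx": 0,"ry": 0,"rz": 0,"grip": 0.5},
  {"x": 0,"y": -90,"z": 0,"rx": 0,"ry": 0,"rz": 0,"grip": 0.5},
  {"x": 0,"y": -135,"z": 0,"rx": 0,"ry": 0,"rz": 0,"grip": 0.5},
  {"x": 0,"y": -180,"z": 0,"rx": 0,"ry": 0,"rz": 0,"grip": 0.5},
  {"x": 0,"y": -225,"z": 0,"rx": 0,"ry": 0,"rz": 0,"grip": 0.5},
])

```text
clock: 22.25
tcp_pos: [0.4815, -0.1683, 0.2626]
tcp_rot: [[-0.32, 0.947, 0.001], [0.947, 0.32, -0.0], [-0.001, 0.001, -1.0]]
wrist_force: [0.4, 0.2, 0.5]
finger_gap: 0.5
```

Run:
```python
from h import *
f=manip.grab_frame('top');s=manip.grab_frame('side')
save(f,'t12.png')
a=cv2.resize(f['color'][140:290,100:310],(400,290),interpolation=2);b=cv2.resize(s['color'][150:280,200:340],(400,290),interpolation=2)
a2=cv2.imread('pics/top0.png')[140:290,100:310];b2=cv2.imread('pics/side0.png')[150:280,200:340]
im=np.vstack([cv2.cvtColor(np.hstack([a,b]),4),np.hstack([cv2.resize(a2,(400,290)),cv2.resize(b2,(400,290))])])
cv2.imwrite('pics/f12.png',im)
s=manip.state();print(s['clock'],s['wrist_force'])
```

```text
22.35 [ 0.18078828  0.58742977 -0.07717772]
```

View pics/f12.png

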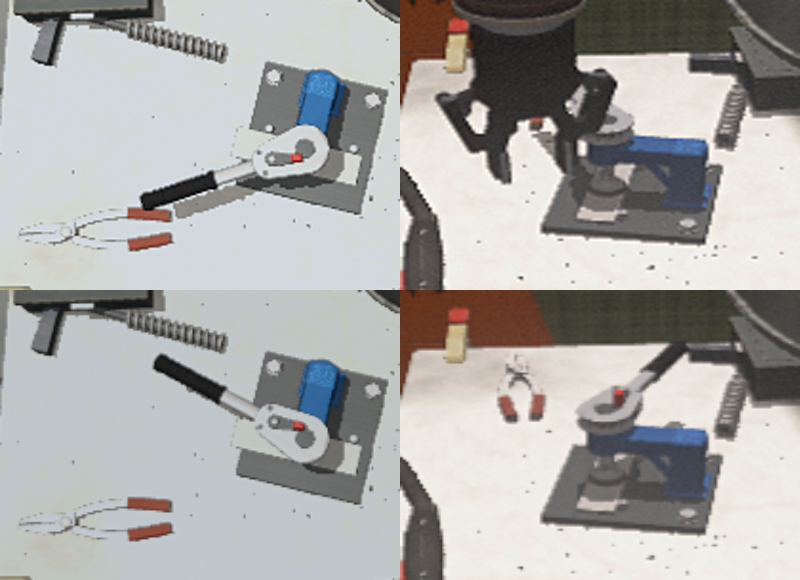

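Run:
```python
from h import *
def ana(f,ax=np.array([.541,.1125])):
    c=f['color'].astype(int)
    m=(c[...,0]>150)&(c[...,1]<80)&(c[...,2]<80); m[:195]=0;m[225:]=0;m[:,:240]=0;m[:,275:]=0
    y,x=np.nonzero(m);return x.mean(),y.mean(),m.sum()
f=manip.grab_frame('top')
for nm,im,th in (('now',f['color'],112.7),('start',cv2.imread('pics/top0.png')[...,::-1],62.8)):
    g=dict(f);g['color']=im
    u,v,n=ana(g);p=atz(g,u,v,.148)[:2]-[.541,.1125];t=np.radians(th)
    print(nm,u,v,n,'out',p@[np.cos(t),np.sin(t)],'left',p@[-np.sin(t),np.cos(t)])
print(manip.state()['clock'])
```

```text
now 254.85714285714286 220.57142857142858 7 out 0.01488637810471749 left 0.004580040765156813
start 255.83333333333334 209.33333333333334 6 out 0.016652283558346023 left -0.00932960630828849
22.4
```

Run:
```python
import cv2,numpy as np
a=cv2.imread('pics/w10.png')[80:300,330:500];b=cv2.imread('pics/t12.png')[190:240,210:280]
cv2.imwrite('pics/z.png',np.hstack([cv2.resize(a,(440,560),interpolation=2),cv2.resize(b,(360,560*360//504),interpolation=2) if 0 else cv2.copyMakeBorder(cv2.resize(b,(360,257),interpolation=2),0,303,0,0,0)]))
```

```text
(no output)
```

View pics/z.png

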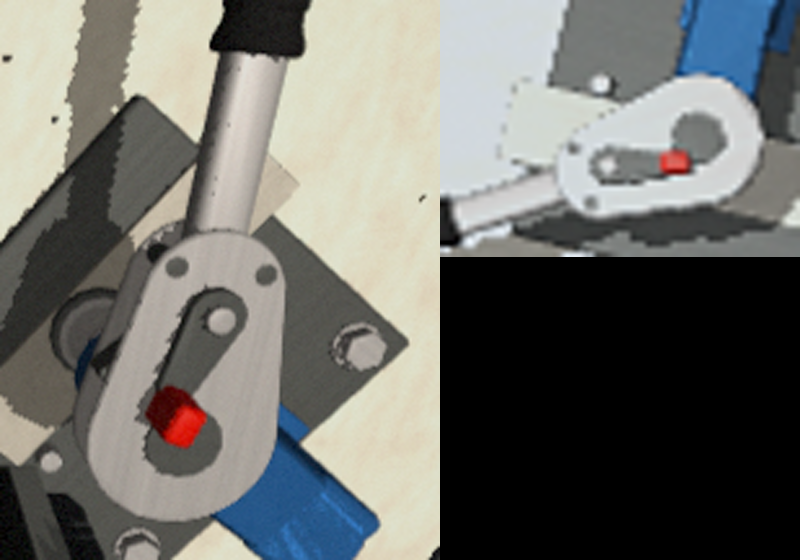

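```bash
python3 -c "
from workcell import manip
print(manip.job_done())"
```

```text
the job is handed in; nothing more can be done
None
```

The tab is on tighten and the clamp is pulled down to about 12 N at the grip. I handed the job in at about 22 s of the 67 s.

**What I did:** I pushed the red tab over to tighten with the closed fingers. I then straddled the rubber grip and worked the handle in two long strokes and one short one. Between strokes the handle clicked back freely.

**Pull:** The pull reached about 12.1 N at the end of the second stroke. I re-caught the handle and pulled it slowly, which read about 12.6 N. After letting go I pulled once more, and it came back to about 12.1 N at nearly the same handle angle, so the screw had held. The highest reading was well under 18 N.

**Things that didn't go as expected:**
- **First release:** the handle swung back freely by about 25 degrees when I let go. The screw kept its tension; I eased the handle back by hand the second time.
- **Extra force along the handle:** the wrist also read 6 to 9 N along the handle during the pulls. I put this down to rubbing between the fingers and the grip. It doesn't turn the screw, so I left it out of the pull figures.
- **Tab position:** a rough pixel measurement put it about 5 mm to the tighten side, not the expected 9 mm. That used only a few red pixels. The close-up shows the lever clearly over on the tighten side.

**Last pictures:** judged by eye, the flat, the pliers and the hammer look as they did at the start, and nothing was touching the robot. I didn't compare the nut and the nozzle, but the arm's path stayed above them.

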